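# Pack the pigment kit

## Task

Pack the ink-mixing kit. The square tins all look alike, so lift each one to feel its weight: stand the full tins upright in the long bay of the kit tray and the empty ones upright in the plain refill tray, every tin flat on the tray's floor. Nest the four round cups in one another by size, each upright on the floor of the next larger, leaving the large cup in its bay of the kit tray, and don't shove the other things on the table about.

Things in the scene. Friction and masses are not known exactly. Their poses are not given: they have to be found in the camera images.
- tin_a: square lidded pigment tin of plain metal, 46 x 46 mm (rim bead 48), 64 mm tall, lid closed for good; all tins look the same, four or five are present. Origin: centre of the underside; z up through the lid, x and y along its sides. Empty it weighs about 0.06 kg (0.050 to 0.072); full, with a solid cake of pigment sealed inside (it may rattle a little), about 0.35 kg (0.29 to 0.42). Which are full changes each time; one to three are full and one to three empty
- tin_b: square lidded pigment tin of plain metal, 46 x 46 mm (rim bead 48), 64 mm tall, lid closed for good; all tins look the same, four or five are present. Origin: centre of the underside; z up through the lid, x and y along its sides. Empty it weighs about 0.06 kg (0.050 to 0.072); full, with a solid cake of pigment sealed inside (it may rattle a little), about 0.35 kg (0.29 to 0.42). Which are full changes each time; one to three are full and one to three empty
- tin_c: square lidded pigment tin of plain metal, 46 x 46 mm (rim bead 48), 64 mm tall, lid closed for good; all tins look the same, four or five are present. Origin: centre of the underside; z up through the lid, x and y along its sides. Empty it weighs about 0.06 kg (0.050 to 0.072); full, with a solid cake of pigment sealed inside (it may rattle a little), about 0.35 kg (0.29 to 0.42). Which are full changes each time; one to three are full and one to three empty
- tin_d: square lidded pigment tin of plain metal, 46 x 46 mm (rim bead 48), 64 mm tall, lid closed for good; all tins look the same, four or five are present. Origin: centre of the underside; z up through the lid, x and y along its sides. Empty it weighs about 0.06 kg (0.050 to 0.072); full, with a solid cake of pigment sealed inside (it may rattle a little), about 0.35 kg (0.29 to 0.42). Which are full changes each time; one to three are full and one to three empty
- tin_e: square lidded pigment tin of plain metal, 46 x 46 mm (rim bead 48), 64 mm tall, lid closed for good; all tins look the same, four or five are present. Origin: centre of the underside; z up through the lid, x and y along its sides. Empty it weighs about 0.06 kg (0.050 to 0.072); full, with a solid cake of pigment sealed inside (it may rattle a little), about 0.35 kg (0.29 to 0.42). Which are full changes each time; one to three are full and one to three empty
- cup_tiny: straight-sided round steel mixing cup without handle, 28 mm outer diameter, 20 mm inner, 62 mm tall, inner floor 24 mm above its underside, so a smaller cup nested in it stands 24 mm higher; 0.05 kg. Origin: centre of the underside, z up through the mouth. Stands on the table
- cup_small: straight-sided round steel mixing cup without handle, 46 mm outer diameter, 38 mm inner, 62 mm tall, inner floor 24 mm above its underside, so a smaller cup nested in it stands 24 mm higher; 0.09 kg. Origin: centre of the underside, z up through the mouth. Stands on the table
- cup_medium: straight-sided round steel mixing cup without handle, 66 mm outer diameter, 58 mm inner, 62 mm tall, inner floor 24 mm above its underside, so a smaller cup nested in it stands 24 mm higher; 0.14 kg. Origin: centre of the underside, z up through the mouth. Stands on the table
- cup_large: straight-sided round steel mixing cup without handle, 92 mm outer diameter, 84 mm inner, 62 mm tall, inner floor 24 mm above its underside, so a smaller cup nested in it stands 24 mm higher; 0.25 kg. Origin: centre of the underside, z up through the mouth. Loose, but stands already in the cup bay of the kit tray and stays there
- kit_tray: kit tray: wooden tray, 112 x 338 mm, fixed to the table, walls 6 mm thick and 20 mm high, floor 6 mm thick; long side along its y. A divider 60 mm to the -y side of the middle parts the square cup bay (with the large cup) from the long tin bay. Origin: centre of the underside, z up
- kit_tin_bay (a point): centre of the floor of the kit tray's tin bay (inside 100 mm along x, 220 mm along y), room for three tins in a row along y; axes as the kit tray's
- kit_cup_bay (a point): centre of the floor of the kit tray's cup bay (inside 100 x 100 mm), where the large cup stands
- refill_tray: refill tray: plain wooden tray without divider, 112 x 232 mm, fixed to the table, walls 6 mm thick and 20 mm high, floor 6 mm thick; long side along its y. Origin: centre of the underside, z up
- refill_bay (a point): centre of the floor of the refill tray (inside 100 mm along x, 220 mm along y), room for three tins in a row along y; axes as the refill tray's
- madder_jar: bystander: small closed ink jar with a red lid, 68 mm wide, 63 mm tall, loose; leave it where it is. Origin: centre of its underside
- tape: bystander: roll of cream masking tape lying flat, 120 mm across, 50 mm tall, loose; leave it where it is. Origin: centre of its underside

How it is judged:
By the outcome, as a careful person would: the job done as asked, in the order asked, and still so for the second after the job is handed in, with the robot touching nothing.
Of tin_d, tin_e only 1 to 2 are there at a start; the rules pass over those that are not, and their reading is None.
Of cake_a, cake_b, cake_c only 1 to 2 are there at a start; the rules pass over those that are not, and their reading is None.
At some moment in a run one of cup_medium, cup_small, tin_a, tin_b, tin_c, tin_d, tin_e may be knocked a few centimetres aside while the robot is not near it.
It also fails if it takes over 210 s, if anything falls off the work surface, if the arm or the gripper's body presses on something with over 40 N, if the wrist force passes 120 N, or if a joint passes its speed limit or range.

## Robot

A 6-joint arm with a two-finger parallel gripper is mounted at the origin on the work surface; the furniture and walls round the work are solid. World frame = base frame: x ahead of the robot, y to its left, z up, the work surface at z = 0. Lengths are in m, angles in degrees, forces in N, time in s.
With the tool pointing down it reaches from about 0.3 to 0.85 m from the base axis. Payload 4.2 kg.
Tool frame: the origin (TCP) lies on the centre line of the jaws, within the pads' length; the fingertips stand 19 mm ahead of it and the grasp point (between the pads) is the TCP (manip.nose_length is the distance from the TCP to the fingertips, in m); z points along the fingers, y is the line along which they close (so a half turn about z gives the same grasp; the last joint's range is limited). The gripper opens to 91 mm and grips with 3 to 60 N. Pads are 32 mm wide; open, the fingers measure 118 mm over their backs; the gripper's body (76 mm by 178 mm) begins 60 mm behind the grasp point.
Start: joints at [-71.104, 18.312, 89.639, -0, 72.044, -1.146], TCP at [0.197, -0.54, 0.233] pointing down, gripper open.
Joint ranges: [-177.97, 177.97], [-48.28, 115.42], [12.27, 149.76], [-77.06, 257.06], [2.81, 150.46], [-146.56, 146.56]. Speed limits (degrees/s): [147.25, 147.25, 180, 180, 180, 180].

## Interface

Orientations are given as a 3x3 rotation matrix whose columns are the frame's x, y, z axes.
In Python, from plant import manip, eyes, order, spotter gives the robot as it stands. The module is installed in compiled form; this text tells all that it offers.
- The arm moves only by the shell command python3 -m pendant 'ROWS' [FORCE]. ROWS is JSON, a list of rows, each an object of numbers: "rx", "ry", "rz": the turn, a rotation vector about the tool's x, y, z in rad; "dx", "dy", "dz": the shift along the tool's x, y, z in mm; "claw": the opening, from 0 (shut) to 1 (fully open). A call has 1 to 5 rows; each row is the pose to reach, as a shift and turn from the pose commanded when the call began, along the tool's axes at that moment; what a row does not reach only later rows make up. A row lasts 1/8 s, in which the tool goes at most 62.5 mm and 10.7 degrees, less where a joint would pass 70% of its speed; a pose out of reach is approached as far as the arm can. A call with a gripper value outside its range is refused whole. The fingers move at their own pace and stop on an object; FORCE is the grip in N (left out, the last holds). Time passes only in rows, so rows that repeat a pose let the fingers close. It gives the time, the measured TCP pose, the force, the opening and the grip force at its end, in the units of the state.
- manip.state(): the state, without advancing time (a new reading comes with each control period).
- eyes.snapshot(name): name is "side" or "top"; returns a dict with "color" (400x640x3 uint8, red, green, blue), "range_z" (400x640 float32, m along the optical axis (not along the pixel's ray), 0 where there is no reading), "mtx" (3x3 intrinsics, pixels), "pose" (4x4, takes a point from camera to world coordinates). Camera axes: x right, y up, looking along -z (the intrinsics and any distortion apply to the point x, -y, -z); pixel columns grow to the right and rows downward; lengths in m; the calibration is good to about 2 mm. A picture is of the moment at which its call begins.
- order.job_done(): hands the job in; it is judged then, once.
Trained networks look in a picture, given as the dict that the camera call returned (one of the last four; its "shot" number tells which), for a name from the list of things; names that differ only in an ending like _2 or _b are one class to them, and where a whole thing is asked for, a point or a joint stands for the part that bears it (a point fixed in the world has none). Each returns a list of dicts, best first, with "score" (0 to 1); they miss things now and then, are a little off and sometimes report something else, mostly with a low value. They report only what shows in the picture. A call takes as long as a camera call.
- spotter.look_for(picture, name): "location" ([column, row] in pixels, amid what is visible of it).
The state is a dict: "clock": time; "joint_positions": joint angles; "joint_velocities": joint speeds; "tau": joint torques, N m; "eef_pos": TCP position; "orientation": TCP orientation; "wrist_force": force on the tool from outside, world axes, zero at the start; "moment": the same for the moment, N m; "gripper_width": finger opening in m; "grip_force": force on a finger pad.
Only numpy, scipy, OpenCV 4.12 (cv2) and the standard library are available. Lean on these libraries where they do the work, as an engineer would, in place of code of your own. Each camera call takes 0.05 s, during which the arm holds its last target. There are 200 camera calls.

## Working session

There is one attempt and no reset: what is moved stays moved. The work goes in short steps, Python scripts to look and compute and a shell command to move; the robot and the scene stay as the last step left them, time stands still between calls to the robot, and variables do not carry over. Pictures are saved under pics/ and viewed, at most 14 in all, crops included, and the job is handed in when it is done.

```bash
mkdir -p pics
cat > h.py <<'E'
import numpy as np, cv2
from plant import manip, eyes, order, spotter
def cloud(p):
    z=p["range_z"].astype(float); K=np.array(p["mtx"]); v,u=np.mgrid[0:z.shape[0],0:z.shape[1]]
    c=np.stack([(u-K[0,2])/K[0,0]*z,-(v-K[1,2])/K[1,1]*z,-z],-1)
    T=np.array(p["pose"]); w=c@T[:3,:3].T+T[:3,3]; w[z==0]=np.nan
    return w
def save(p,n): cv2.imwrite(f"pics/{n}.png",cv2.cvtColor(p["color"],cv2.COLOR_RGB2BGR))
E
python3 - <<'E'
from h import *
for n in("top","side"):
    p=eyes.snapshot(n); save(p,n+"0"); print(n,np.round(p["pose"],3).tolist(),np.round(p["mtx"],1).tolist())
    np.savez(n+"0",w=cloud(p),c=p["color"])
    w=cloud(p)
    for k in("tin_a","cup_tiny","cup_small","cup_medium","cup_large","kit_tray","refill_tray","madder_jar","tape"):
        print(k,[(round(d["score"],2),np.round(d["location"]).astype(int).tolist(),np.round(w[int(d["location"][1]),int(d["location"][0])],3).tolist()) for d in spotter.look_for(p,k)[:6]])
s=manip.state();print({k:np.round(v,3).tolist() for k,v in s.items()})
E
```

```text
top [[-0.027, 0.981, -0.192, 0.207], [-0.999, -0.031, -0.015, 0.079], [-0.021, 0.191, 0.981, 1.25], [0.0, 0.0, 0.0, 1.0]] [[391.6, 0.0, 320.9], [0.0, 391.6, 200.9], [0.0, 0.0, 1.0]]
tin_a [(0.85, [292, 214], [0.403, 0.19, 0.066]), (0.76, [384, 208], [0.413, -0.092, 0.069]), (0.7, [418, 209], [0.407, -0.195, 0.068]), (0.69, [326, 205], [0.429, 0.085, 0.062]), (0.64, [353, 204], [0.426, -0.002, 0.063])]
cup_tiny [(0.62, [198, 160], [0.594, 0.498, 0.03]), (0.6, [260, 238], [0.331, 0.29, 0.054]), (0.53, [446, 222], [0.37, -0.294, 0.021])]
cup_small [(0.64, [443, 222], [0.365, -0.272, 0.064])]
cup_medium [(0.92, [256, 204], [0.443, 0.305, 0.024])]
cup_large [(0.93, [425, 158], [0.575, -0.242, 0.031])]
kit_tray [(0.76, [378, 166], [nan, nan, nan]), (0.51, [259, 204], [0.443, 0.296, 0.024])]
refill_tray [(0.6, [270, 163], [0.586, 0.263, 0.008])]
madder_jar [(0.62, [220, 198], [0.458, 0.41, 0.063]), (0.41, [323, 205], [0.429, 0.091, 0.064])]
tape [(0.65, [202, 163], [0.594, 0.492, -0.004])]
side [[-0.907, 0.17, -0.385, -0.019], [-0.421, -0.354, 0.835, 1.151], [0.006, 0.92, 0.393, 0.531], [0.
[... 506 characters left out ...]
.203, 0.059])]
kit_tray [(0.6, [308, 176], [0.596, -0.121, 0.007])]
refill_tray [(0.61, [257, 216], [0.582, 0.245, 0.007])]
madder_jar [(0.67, [256, 242], [0.457, 0.448, 0.052])]
tape [(0.69, [210, 246], [0.539, 0.51, 0.053]), (0.53, [342, 187], [0.409, 0.016, 0.042])]
{'clock': 1.0, 'joint_positions': [-71.106, 18.313, 89.639, 0.001, 72.042, -1.146], 'joint_velocities': [0.09, 0.018, -0.015, -0.061, 0.075, 0.062], 'tau': [0.0, -41.236, -23.223, 0.073, 0.038, 0.0], 'eef_pos': [0.197, -0.54, 0.233], 'orientation': [[0.939, 0.343, 0.0], [0.343, -0.939, -0.0], [0.0, 0.0, -1.0]], 'wrist_force': [-0.266, -0.354, -0.034], 'moment': [-0.01, -0.038, 0.014], 'grip_force': 0.0, 'gripper_width': 0.091}
```

Run:
```python
import cv2
a=cv2.imread("pics/top0.png")[120:290,160:500]; cv2.imwrite("pics/t0c.png",cv2.resize(a,(800,400),interpolation=cv2.INTER_CUBIC))
```

```text
(no output)
```

View pics/t0c.png

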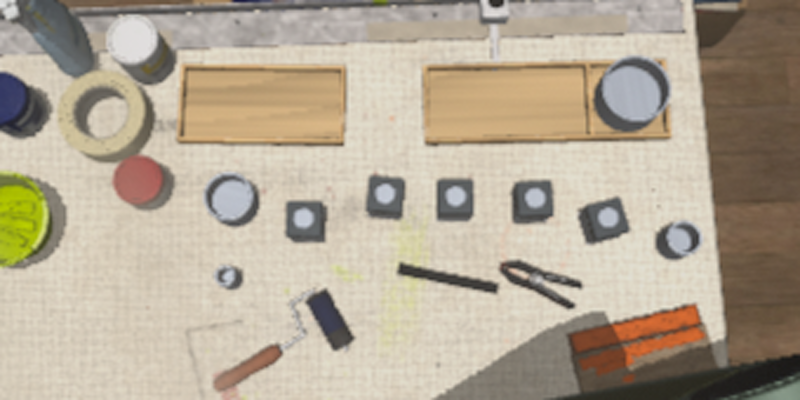

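View pics/side0.png

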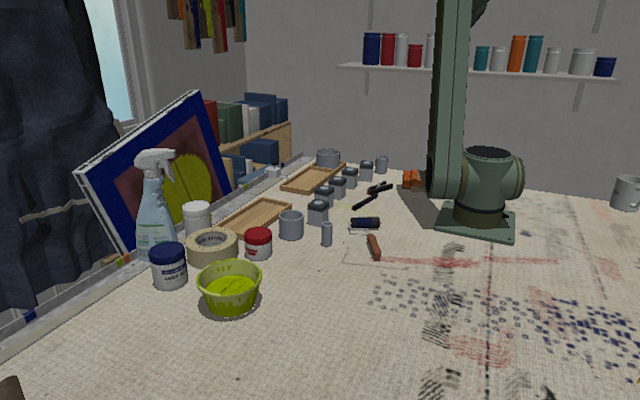

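The top view (crop: px = 160 + u/2.35, row = 120 + v/2.35) shows five tins in a row, the medium, tiny and small cups, the refill tray on the left, and the kit tray on the right with the large cup at its right end. The side view agrees.

```bash
cat >> h.py <<'E'
def ortho(p,z,x=(0.25,0.75),y=(-0.4,0.6),s=1000):
    "rectify to plane z; rows: x falling, cols: y falling, s px per m"
    K=np.array(p["mtx"]);T=np.linalg.inv(np.array(p["pose"]))
    X=x[1]-np.arange(int((x[1]-x[0])*s))/s; Y=y[1]-np.arange(int((y[1]-y[0])*s))/s
    YY,XX=np.meshgrid(Y,X); P=np.stack([XX,YY,np.full_like(XX,z)],-1)@T[:3,:3].T+T[:3,3]
    u=K[0,0]*P[...,0]/-P[...,2]+K[0,2]; v=K[1,1]*-P[...,1]/-P[...,2]+K[1,2]
    return cv2.remap(p["color"],u.astype(np.float32),v.astype(np.float32),cv2.INTER_LINEAR)
def tops(w,lo=.045,hi=.085,x=(0.27,0.53),y=(-0.36,0.38)):
    "blobs of raised points: centre, size, yaw"
    m=((w[...,2]>lo)&(w[...,2]<hi)&(w[...,0]>x[0])&(w[...,0]<x[1])&(w[...,1]>y[0])&(w[...,1]<y[1])).astype(np.uint8)
    n,l=cv2.connectedComponents(m,connectivity=8); out=[]
    for i in range(1,n):
        q=w[l==i]
        if len(q)<12: continue
        (c,sz,a)=cv2.minAreaRect((q[:,:2]*1000).astype(np.float32))
        out.append((len(q),np.round(np.median(q[:,2]),3),np.round(q[:,:2].mean(0),3).tolist(),np.round(c,1).tolist(),np.round(sz).tolist(),round(a)))
    return out
E
python3 - <<'E'
from h import *
d=np.load("top0.npz");w=d["w"]
for o in tops(w): print(o)
t=w[(w[...,0]>.3)&(w[...,0]<.5)&(abs(w[...,2])<.02)];print("table z",np.median(t[:,2]),t[:,2].std())
d2=np.load("side0.npz")["w"]
print("side")
for o in tops(d2): print(o)
for W in(w,d2):
  for y0 in np.arange(-.4,.6,.1):
    q=W[(W[...,1]>y0)&(W[...,1]<y0+.1)]
    print(round(y0,1),[(round(x,2),round(float(np.nanpercentile(q[(q[:,0]>x)&(q[:,0]<x+.02)][:,2],98)),3)) for x in(.62,.64,.66,.68,.7,.74) if ((q[:,0]>x)&(q[:,0]<x+.02)).sum()>3])
p={"color":d["c"],"mtx":[[391.6,0,320.9],[0,391.6,200.9],[0,0,1]],"pose":None}
p=eyes.snapshot("top")
a=np.vstack([ortho(p,.063,x=(.28,.5),y=(-.36,.44)),ortho(p,.02,x=(.48,.68),y=(-.36,.44))]);cv2.imwrite("pics/o1.png",a[...,::-1])
E
```

```text
(44, np.float64(0.064), [0.525, -0.245], [525.4, -248.1], [9.0, 48.0], 0)
(127, np.float64(0.059), [0.439, 0.299], [439.4, 297.6], [63.0, 64.0], 2)
(243, np.float64(0.064), [0.435, 0.091], [435.9, 90.9], [47.0, 48.0], 82)
(253, np.float64(0.064), [0.428, -0.0], [429.8, -0.5], [46.0, 48.0], 88)
(250, np.float64(0.064), [0.423, -0.103], [424.7, -104.5], [48.0, 48.0], 2)
(256, np.float64(0.065), [0.394, -0.195], [395.3, -196.6], [47.0, 48.0], 13)
(253, np.float64(0.064), [0.406, 0.198], [406.4, 198.5], [47.0, 46.0], 88)
(106, np.float64(0.059), [0.366, -0.293], [366.9, -293.0], [45.0, 46.0], 65)
(48, np.float64(0.06), [0.335, 0.302], [334.8, 302.3], [25.0, 26.0], 62)
table z 0.00023739868814232068 0.00456596778099243
side
(32, np.float64(0.058), [0.526, -0.239], [525.5, -241.5], [47.0, 7.0], 88)
(90, np.float64(0.056), [0.366, -0.288], [368.6, -293.5], [46.0, 50.0], 56)
(120, np.float64(0.061), [0.393, -0.183], [396.6, -192.6], [47.0, 50.0], 19)
(143, np.float64(0.062), [0.422, -0.093], [424.2, -101.1], [52.0, 49.0], 89)
(365, np.float64(0.062), [0.43, 0.06], [432.7, 45.3], [147.0, 50.0
[... 1063 characters left out ...]
8, 0.006), (0.7, 0.005)]
-0.3 [(0.62, 0.021), (0.64, 0.004), (0.66, 0.006), (0.68, 0.007), (0.7, 0.012)]
-0.2 [(0.62, 0.022), (0.64, 0.003), (0.66, 0.006), (0.68, 0.007), (0.7, 0.014)]
-0.1 [(0.62, 0.022), (0.64, 0.01), (0.66, 0.01), (0.68, 0.063), (0.7, 0.064)]
-0.0 [(0.62, 0.022), (0.64, 0.003), (0.66, 0.007), (0.68, 0.007), (0.7, 0.017)]
0.1 [(0.62, 0.022), (0.64, 0.003), (0.66, 0.006), (0.68, 0.006), (0.7, 0.006)]
0.2 [(0.62, 0.022), (0.66, 0.006), (0.68, 0.006), (0.7, 0.006)]
0.3 [(0.62, 0.099), (0.64, 0.1), (0.66, 0.099), (0.68, 0.006)]
0.4 [(0.62, 0.1), (0.64, 0.1), (0.66, 0.1), (0.68, 0.099), (0.7, 0.006)]
0.5 [(0.62, 0.274), (0.64, 0.273), (0.66, 0.271), (0.68, 0.251), (0.7, 0.109)]
```

View pics/o1.png

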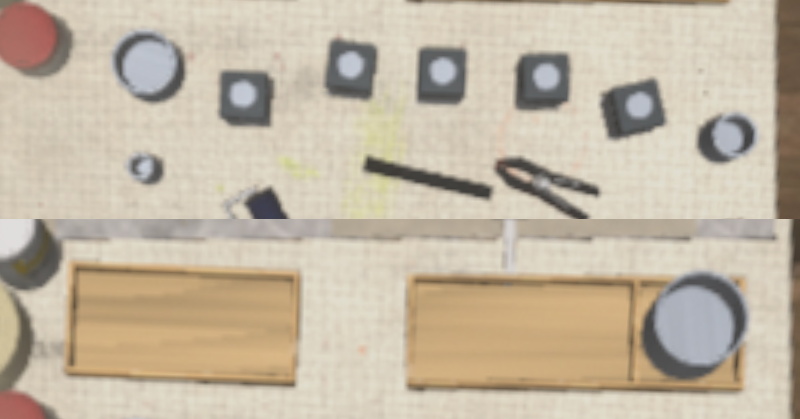

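Tins measured at z≈0.064 and 46–48 mm across, as they should be. Trays are at about kit (0.568,-0.136) and refill (0.578,0.256). Next I line the tool up with the world axes near the first tin.

```bash
cat > go.py <<'E'
# go.py x y z az : deltas in tool axes from the present pose
import sys,numpy as np
from plant import manip
from scipy.spatial.transform import Rotation as R
s=manip.state();M=np.array(s["orientation"]);x,y,z,az=map(float,sys.argv[1:5]);a=np.radians(az)
G=np.array([[np.cos(a),np.sin(a),0],[np.sin(a),-np.cos(a),0],[0,0,-1]])
print("clock",s["clock"],"d",np.round(M.T@(np.array([x,y,z])-s["eef_pos"])*1000,1),"r",np.round(R.from_matrix(M.T@G).as_rotvec(),3),"F",np.round(s["wrist_force"],2),"w",round(s["gripper_width"],4))
E
python3 -m pendant '[{"dx":61,"dy":-51,"rz":-0.185},{"dx":122,"dy":-102,"rz":-0.37},{"dx":183,"dy":-153,"rz":-0.55},{"dx":244,"dy":-204,"rz":-0.74},{"dx":305,"dy":-255,"rz":-0.92,"claw":0.8}]'; python3 go.py 0.396 -0.196 0.12 105
```

```text
clock 1.05 d [ 304.8 -255.2  113. ] r [ 0.     0.    -1.483] F [-0.55 -1.01 -1.24] w 0.0912invalid input
```

```bash
python3 -m pendant '[{"rx":0,"ry":0,"rz":-0.185,"dx":50,"dy":-35,"dz":0,"claw":0.8},{"rx":0,"ry":0,"rz":-0.37,"dx":100,"dy":-70,"dz":0,"claw":0.8},{"rx":0,"ry":0,"rz":-0.55,"dx":150,"dy":-110,"dz":0,"claw":0.8},{"rx":0,"ry":0,"rz":-0.74,"dx":190,"dy":-150,"dz":0,"claw":0.8},{"rx":0,"ry":0,"rz":-0.92,"dx":240,"dy":-195,"dz":0,"claw":0.8}]'; python3 go.py 0.396 -0.196 0.12 105
```

```text
clock: 1.68
eef_pos: [0.3541, -0.2774, 0.2332]
orientation: [[0.291, 0.957, 0.001], [0.957, -0.291, -0.001], [-0.0, 0.001, -1.0]]
wrist_force: [0.7, -1.1, -0.4]
gripper_width: 0.073
grip_force: 0.0
clock 1.675 d [ 90.1  16.3 113.2] r [ 0.001  0.001 -0.558] F [ 0.72 -1.11 -0.37] w 0.073
```

```bash
python3 -m pendant '[{"rx":0,"ry":0,"rz":-0.185,"dx":35,"dy":6,"dz":50,"claw":0.8},{"rx":0,"ry":0,"rz":-0.37,"dx":70,"dy":12,"dz":90,"claw":0.8},{"rx":0,"ry":0,"rz":-0.558,"dx":90,"dy":16,"dz":115,"claw":0.8},{"rx":0,"ry":0,"rz":-0.558,"dx":90,"dy":16,"dz":155,"claw":0.8},{"rx":0,"ry":0,"rz":-0.558,"dx":90,"dy":16,"dz":190,"claw":0.8}]' 15; python3 go.py 0.396 -0.196 0.043 105
python3 -c "
from h import *
p=eyes.snapshot('side');save(p,'s1');cv2.imwrite('pics/s1.png',cv2.resize(p['color'][100:220,300:460,::-1],(800,600)))"
```

```text
clock: 2.3
eef_pos: [0.3958, -0.1974, 0.042]
orientation: [[-0.255, 0.967, 0.001], [0.967, 0.255, -0.0], [-0.001, 0.001, -1.0]]
wrist_force: [-0.3, 0.7, -0.6]
gripper_width: 0.0731
grip_force: 0.0
clock 2.3 d [ 1.3  0.6 -1. ] r [ 0.001  0.001 -0.004] F [-0.3   0.68 -0.62] w 0.0731
```

View pics/s1.png

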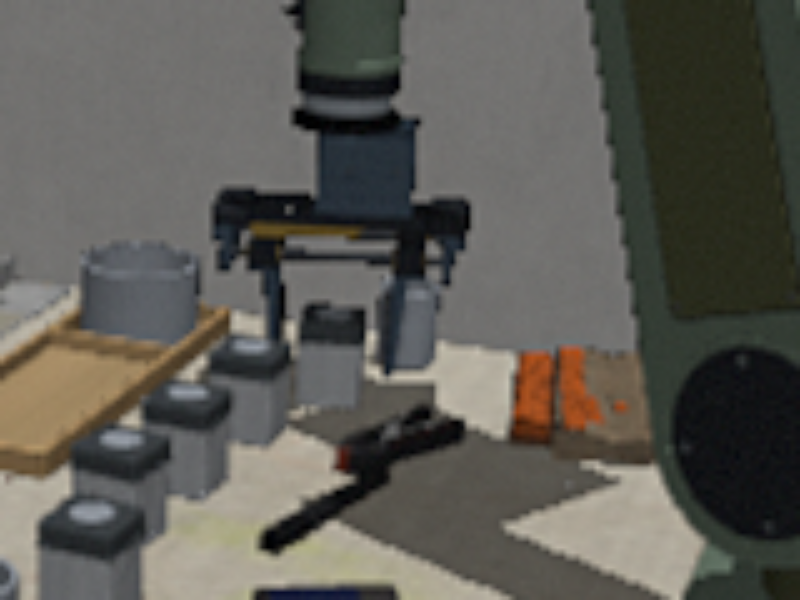

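The jaws straddle the tin at (330,350) in the crop; closing and lifting to weigh it.

```bash
python3 -m pendant '[{"rx":0,"ry":0,"rz":0,"dx":0,"dy":0,"dz":0,"claw":0.4},{"rx":0,"ry":0,"rz":0,"dx":0,"dy":0,"dz":0,"claw":0.3},{"rx":0,"ry":0,"rz":0,"dx":0,"dy":0,"dz":0,"claw":0.3},{"rx":0,"ry":0,"rz":0,"dx":0,"dy":0,"dz":-30,"claw":0.3},{"rx":0,"ry":0,"rz":0,"dx":0,"dy":0,"dz":-78,"claw":0.3}]' 25
python3 -m pendant '[{"rx":0,"ry":0,"rz":0.13,"dx":0,"dy":0,"dz":0,"claw":0.3},{"rx":0,"ry":0,"rz":0.26,"dx":0,"dy":0,"dz":0,"claw":0.3},{"rx":0,"ry":0,"rz":0.26,"dx":0,"dy":0,"dz":0,"claw":0.3},{"rx":0,"ry":0,"rz":0.26,"dx":0,"dy":0,"dz":0,"claw":0.3}]'
python3 go.py 0.568 -0.153 0.12 90; python3 -c "
from plant import manip,eyes
import numpy as np
F=[]
for i in range(4): F.append(manip.state()['wrist_force']); eyes.snapshot('top')
print(np.round(F,2).tolist())"
```

```text
clock: 2.98
eef_pos: [0.3947, -0.1974, 0.1217]
orientation: [[-0.254, 0.967, -0.002], [0.967, 0.254, 0.001], [0.001, -0.002, -1.0]]
wrist_force: [0.7, -0.2, -0.4]
gripper_width: 0.0464
grip_force: 25.0
clock: 3.48
eef_pos: [0.3954, -0.1978, 0.1213]
orientation: [[0.001, 1.0, 0.001], [1.0, -0.001, -0.0], [-0.0, 0.001, -1.0]]
wrist_force: [0.6, 0.7, 0.1]
gripper_width: 0.0466
grip_force: 25.0
clock 3.475 d [ 45.  172.5   1.4] r [ 0.001  0.    -0.001] F [0.59 0.72 0.11] w 0.0466
[[0.59, 0.72, 0.11], [-0.06, -0.84, -0.27], [0.03, 0.44, -0.63], [0.22, -0.64, -1.87]]
```

About 0.6 N: the first tin is empty. It goes to the left end of the refill tray.

```bash
python3 -m pendant '[{"rx":0,"ry":0,"rz":0.02,"dx":52,"dy":18,"dz":-20,"claw":0.3},{"rx":0,"ry":0,"rz":0.038,"dx":104,"dy":36,"dz":-20,"claw":0.3},{"rx":0,"ry":0,"rz":0.038,"dx":158,"dy":55,"dz":-20,"claw":0.3},{"rx":0,"ry":0,"rz":0.038,"dx":212,"dy":74,"dz":-20,"claw":0.3},{"rx":0,"ry":0,"rz":0.038,"dx":265,"dy":93,"dz":-20,"claw":0.3}]' 
python3 go.py 0.5805 0.326 0.14 87.8
python3 -m pendant '[{"rx":0,"ry":0,"rz":0,"dx":55,"dy":16,"dz":0,"claw":0.3},{"rx":0,"ry":0,"rz":0,"dx":110,"dy":32,"dz":0,"claw":0.3},{"rx":0,"ry":0,"rz":0,"dx":165,"dy":50,"dz":0,"claw":0.3},{"rx":0,"ry":0,"rz":0,"dx":220,"dy":70,"dz":0,"claw":0.3},{"rx":0,"ry":0,"rz":0,"dx":254,"dy":82,"dz":0,"claw":0.3}]' 
python3 go.py 0.5805 0.326 0.05 87.8
```

```text
clock: 4.3
eef_pos: [0.4897, 0.0688, 0.1409]
orientation: [[0.04, 0.999, 0.0], [0.999, -0.04, -0.0], [-0.0, 0.0, -1.0]]
wrist_force: [1.2, -1.0, 0.7]
gripper_width: 0.0466
grip_force: 25.0
clock 4.3 d [260.6  80.4   0.9] r [ 0.     0.    -0.002] F [ 1.15 -1.03  0.65] w 0.0466
clock: 4.92
eef_pos: [0.5821, 0.3201, 0.1403]
orientation: [[0.039, 0.999, -0.0], [0.999, -0.039, 0.0], [0.0, -0.0, -1.0]]
wrist_force: [-0.0, -1.2, -1.1]
gripper_width: 0.0462
grip_force: 25.0
clock 4.925 d [ 5.8 -1.8 90.3] r [-0. -0. -0.] F [-0.05 -1.17 -1.11] w 0.0462
```

```bash
python3 -m pendant '[{"rx":0,"ry":0,"rz":0,"dx":6,"dy":-2,"dz":40,"claw":0.3},{"rx":0,"ry":0,"rz":0,"dx":6,"dy":-2,"dz":75,"claw":0.3},{"rx":0,"ry":0,"rz":0,"dx":6,"dy":-2,"dz":91,"claw":0.3},{"rx":0,"ry":0,"rz":0,"dx":6,"dy":-2,"dz":91,"claw":0.3},{"rx":0,"ry":0,"rz":0,"dx":6,"dy":-2,"dz":91,"claw":0.65}]' 
python3 -m pendant '[{"rx":0,"ry":0,"rz":0,"dx":0,"dy":0,"dz":0,"claw":0.65},{"rx":0,"ry":0,"rz":0,"dx":0,"dy":0,"dz":-30,"claw":0.65},{"rx":0,"ry":0,"rz":0,"dx":0,"dy":0,"dz":-80,"claw":0.65},{"rx":0,"ry":0,"rz":0,"dx":-40,"dy":-50,"dz":-90,"claw":0.8},{"rx":0,"ry":0,"rz":0,"dx":-90,"dy":-90,"dz":-90,"claw":0.8}]'
python3 - <<'E'
from h import *
p=eyes.snapshot("top");w=cloud(p)
for o in tops(w)+tops(w,x=(.53,.64),y=(.1,.4)): print(o)
E
python3 go.py 0.407 0.199 0.042 89
```

```text
clock: 5.55
eef_pos: [0.5804, 0.3235, 0.0506]
orientation: [[0.041, 0.999, 0.001], [0.999, -0.041, 0.001], [0.001, 0.001, -1.0]]
wrist_force: [-0.3, -0.1, -0.0]
gripper_width: 0.0534
grip_force: 0.0
clock: 6.18
eef_pos: [0.4884, 0.24, 0.1415]
orientation: [[0.04, 0.999, 0.004], [0.999, -0.04, 0.002], [0.002, 0.004, -1.0]]
wrist_force: [-0.0, 0.1, 0.8]
gripper_width: 0.0723
grip_force: 0.0
(44, np.float64(0.063), [0.525, -0.243], [525.3, -247.7], [8.0, 49.0], 1)
(242, np.float64(0.063), [0.435, 0.091], [435.8, 90.8], [47.0, 48.0], 82)
(256, np.float64(0.064), [0.428, -0.0], [430.1, -0.6], [46.0, 49.0], 88)
(251, np.float64(0.064), [0.423, -0.103], [424.3, -104.2], [47.0, 48.0], 90)
(105, np.float64(0.06), [0.367, -0.294], [366.7, -293.1], [43.0, 45.0], 78)
(13, np.float64(0.061), [0.332, 0.312], [332.7, 312.5], [20.0, 5.0], 20)
clock 6.225 d [-35.4 -68.7  97.9] r [-0.012  0.008 -0.023] F [-7.74 -5.71 -1.72] w 0.0727
```

```bash
python3 -m pendant '[{"rx":0,"ry":0,"rz":-0.023,"dx":-20,"dy":-40,"dz":10,"claw":0.8},{"rx":0,"ry":0,"rz":-0.023,"dx":-36,"dy":-82,"dz":15,"claw":0.8},{"rx":0,"ry":0,"rz":-0.023,"dx":-36,"dy":-82,"dz":20,"claw":0.8},{"rx":0,"ry":0,"rz":-0.023,"dx":-36,"dy":-82,"dz":20,"claw":0.8}]' 
python3 go.py 0.407 0.199 0.042 89
```

```text
clock: 6.72
eef_pos: [0.4063, 0.2079, 0.1203]
orientation: [[0.018, 1.0, 0.002], [1.0, -0.018, 0.001], [0.001, 0.002, -1.0]]
wrist_force: [0.2, -0.5, -0.0]
gripper_width: 0.0728
grip_force: 0.0
clock 6.725 d [-8.9  0.7 78.3] r [ 0.002 -0.001 -0.001] F [ 0.18 -0.55 -0.03] w 0.0728
```

```bash
cat > wt.py <<'E'
from plant import manip,eyes
import numpy as np
F=[]
for i in range(7): eyes.snapshot('top'); F.append(manip.state()['wrist_force'][2])
print("Fz mean %.2f sd %.2f"%(np.mean(F),np.std(F)))
E
python3 -m pendant '[{"rx":0,"ry":0,"rz":0,"dx":-9,"dy":1,"dz":20,"claw":0.8},{"rx":0,"ry":0,"rz":0,"dx":-9,"dy":1,"dz":50,"claw":0.8},{"rx":0,"ry":0,"rz":0,"dx":-9,"dy":1,"dz":78,"claw":0.8},{"rx":0,"ry":0,"rz":0,"dx":-9,"dy":1,"dz":78,"claw":0.4},{"rx":0,"ry":0,"rz":0,"dx":-9,"dy":1,"dz":78,"claw":0.3}]' 25
python3 -m pendant '[{"rx":0,"ry":0,"rz":0,"dx":0,"dy":0,"dz":0,"claw":0.3},{"rx":0,"ry":0,"rz":0,"dx":0,"dy":0,"dz":-2,"claw":0.3},{"rx":0,"ry":0,"rz":0,"dx":0,"dy":0,"dz":-40,"claw":0.3},{"rx":0,"ry":0,"rz":0,"dx":0,"dy":0,"dz":-90,"claw":0.3},{"rx":0,"ry":0,"rz":0,"dx":0,"dy":0,"dz":-98,"claw":0.3}]' 25
python3 wt.py; python3 go.py 0.5775 0.2565 0.14 87.8;python3 go.py 0.568 -0.153 0.14 90
```

```text
clock: 7.35
eef_pos: [0.4077, 0.1991, 0.0427]
orientation: [[0.018, 1.0, 0.002], [1.0, -0.018, 0.001], [0.001, 0.002, -1.0]]
wrist_force: [0.7, 0.8, 0.5]
gripper_width: 0.0558
grip_force: 0.0
clock: 7.98
eef_pos: [0.4081, 0.1994, 0.1434]
orientation: [[0.018, 1.0, 0.007], [1.0, -0.018, 0.003], [0.003, 0.007, -1.0]]
wrist_force: [-0.1, 0.3, -0.1]
gripper_width: 0.0464
grip_force: 25.0
Fz mean -0.97 sd 0.45
clock 8.325 d [ 61.6 171.2  -2. ] r [-0.003  0.001  0.02 ] F [-0.3   0.66 -1.62] w 0.0464
clock 8.325 d [-348.   169.    -1.4] r [-0.003  0.001 -0.018] F [-0.3   0.66 -1.62] w 0.0464
```

Empty too; it goes to the middle of the refill tray.

```bash
python3 -m pendant '[{"rx":0,"ry":0,"rz":0.02,"dx":20,"dy":57,"dz":0,"claw":0.3},{"rx":0,"ry":0,"rz":0.02,"dx":40,"dy":114,"dz":0,"claw":0.3},{"rx":0,"ry":0,"rz":0.02,"dx":58,"dy":160,"dz":0,"claw":0.3},{"rx":0,"ry":0,"rz":0.02,"dx":62,"dy":171,"dz":0,"claw":0.3},{"rx":0,"ry":0,"rz":0.02,"dx":62,"dy":171,"dz":30,"claw":0.3}]' 
python3 go.py 0.5775 0.2565 0.05 87.8
python3 -m pendant '[{"rx":0,"ry":0,"rz":0,"dx":0,"dy":0,"dz":35,"claw":0.3},{"rx":0,"ry":0,"rz":0,"dx":0,"dy":0,"dz":50,"claw":0.3},{"rx":0,"ry":0,"rz":0,"dx":0,"dy":0,"dz":60,"claw":0.3},{"rx":0,"ry":0,"rz":0,"dx":0,"dy":0,"dz":60,"claw":0.3}]' 
python3 go.py 0.5775 0.2565 0.049 87.8
```

```text
clock: 8.95
eef_pos: [0.5799, 0.258, 0.1102]
orientation: [[0.038, 0.999, 0.003], [0.999, -0.038, 0.001], [0.001, 0.003, -1.0]]
wrist_force: [0.1, 0.9, -0.9]
gripper_width: 0.0465
grip_force: 25.0
clock 8.95 d [-1.6 -2.5 60.2] r [ 0.003 -0.001  0.   ] F [ 0.11  0.93 -0.92] w 0.0465
clock: 9.45
eef_pos: [0.5784, 0.2574, 0.0502]
orientation: [[0.038, 0.999, 0.001], [0.999, -0.038, 0.0], [0.0, 0.001, -1.0]]
wrist_force: [0.1, -0.1, -0.6]
gripper_width: 0.0459
grip_force: 25.0
clock 9.45 d [-0.9 -0.9  1.2] r [ 0.001 -0.     0.   ] F [ 0.07 -0.12 -0.62] w 0.0459
```

```bash
python3 -m pendant '[{"rx":0,"ry":0,"rz":0,"dx":-1,"dy":-1,"dz":1,"claw":0.65},{"rx":0,"ry":0,"rz":0,"dx":-1,"dy":-1,"dz":1,"claw":0.65},{"rx":0,"ry":0,"rz":0,"dx":-1,"dy":-1,"dz":-40,"claw":0.65},{"rx":0,"ry":0,"rz":0,"dx":-1,"dy":-1,"dz":-80,"claw":0.65},{"rx":0,"ry":0,"rz":0.1,"dx":-45,"dy":-45,"dz":-90,"claw":0.8}]'
python3 - <<'E'
from h import *
p=eyes.snapshot("top");w=cloud(p)
for o in tops(w): print(o)
E
python3 go.py 0.436 0.091 0.12 82
```

```text
clock: 10.07
eef_pos: [0.5363, 0.2167, 0.1436]
orientation: [[0.139, 0.99, 0.011], [0.99, -0.139, 0.004], [0.006, 0.01, -1.0]]
wrist_force: [-0.0, -0.5, -0.2]
gripper_width: 0.0666
grip_force: 0.0
(47, np.float64(0.063), [0.525, -0.244], [525.8, -248.2], [8.0, 48.0], 0)
(68, np.float64(0.061), [0.438, 0.316], [435.3, 313.1], [64.0, 35.0], 15)
(63, np.float64(0.064), [0.442, 0.075], [437.7, 76.6], [22.0, 39.0], 88)
(254, np.float64(0.064), [0.428, -0.0], [429.3, -0.6], [46.0, 47.0], 88)
(251, np.float64(0.064), [0.423, -0.103], [424.3, -104.2], [48.0, 47.0], 2)
(104, np.float64(0.06), [0.366, -0.293], [366.3, -293.9], [45.0, 45.0], 60)
(46, np.float64(0.061), [0.335, 0.302], [335.2, 301.4], [25.0, 27.0], 87)
clock 10.125 d [-129.5  -70.6   22.5] r [-0.006  0.006 -0.003] F [-8.15 -4.36 -1.94] w 0.0706
```

```bash
python3 -m pendant '[{"rx":0,"ry":0,"rz":0,"dx":-50,"dy":-28,"dz":0,"claw":0.8},{"rx":0,"ry":0,"rz":0,"dx":-100,"dy":-57,"dz":5,"claw":0.8},{"rx":0,"ry":0,"rz":0,"dx":-130,"dy":-75,"dz":10,"claw":0.8},{"rx":0,"ry":0,"rz":0,"dx":-135,"dy":-77.5,"dz":20,"claw":0.8},{"rx":0,"ry":0,"rz":0,"dx":-135,"dy":-77.5,"dz":30,"claw":0.8}]' 
python3 go.py 0.436 0.091 0.042 82
python3 -m pendant '[{"rx":0,"ry":0,"rz":0,"dx":0,"dy":0,"dz":20,"claw":0.8},{"rx":0,"ry":0,"rz":0,"dx":0,"dy":0,"dz":45,"claw":0.8},{"rx":0,"ry":0,"rz":0,"dx":0,"dy":0,"dz":68,"claw":0.8},{"rx":0,"ry":0,"rz":0,"dx":0,"dy":0,"dz":68,"claw":0.5},{"rx":0,"ry":0,"rz":0,"dx":0,"dy":0,"dz":68,"claw":0.3}]' 25
python3 -m pendant '[{"rx":0,"ry":0,"rz":0,"dx":0,"dy":0,"dz":0,"claw":0.3},{"rx":0,"ry":0,"rz":0,"dx":0,"dy":0,"dz":-2,"claw":0.3},{"rx":0,"ry":0,"rz":0,"dx":0,"dy":0,"dz":-40,"claw":0.3},{"rx":0,"ry":0,"rz":0,"dx":0,"dy":0,"dz":-90,"claw":0.3},{"rx":0,"ry":0,"rz":0,"dx":0,"dy":0,"dz":-98,"claw":0.3}]' 25
python3 wt.py; python3 go.py 0.575 0.1865 0.14 87.8;python3 go.py 0.568 -0.153 0.14 90
```

```text
clock: 10.75
eef_pos: [0.4375, 0.0917, 0.1097]
orientation: [[0.138, 0.99, 0.002], [0.99, -0.138, 0.001], [0.001, 0.002, -1.0]]
wrist_force: [0.0, 0.0, 0.0]
gripper_width: 0.0729
grip_force: 0.0
clock 10.75 d [-0.9 -1.5 67.7] r [ 0.002 -0.001  0.001] F [0.02 0.01 0.04] w 0.0729
clock: 11.38
eef_pos: [0.4377, 0.092, 0.042]
orientation: [[0.137, 0.991, 0.001], [0.991, -0.137, 0.0], [0.0, 0.001, -1.0]]
wrist_force: [0.1, 0.4, 1.0]
gripper_width: 0.0558
grip_force: 0.0
clock: 12.0
eef_pos: [0.4385, 0.0917, 0.1429]
orientation: [[0.138, 0.99, 0.007], [0.99, -0.138, 0.001], [0.002, 0.007, -1.0]]
wrist_force: [-0.6, 0.5, -3.8]
gripper_width: 0.0458
grip_force: 24.9
Fz mean -3.14 sd 0.45
clock 12.35 d [113.6 125.   -2.2] r [-0.003  0.001 -0.1  ] F [-0.67  0.07 -3.26] w 0.046
clock 12.35 d [-223.6  164.8   -2. ] r [-0.003  0.001 -0.138] F [-0.67  0.07 -3.26] w 0.046
```

Full (3.1 N); it goes to the kit tray, at the divider end.

```bash
python3 -m pendant '[{"rx":0,"ry":0,"rz":-0.04,"dx":-45,"dy":33,"dz":0,"claw":0.3},{"rx":0,"ry":0,"rz":-0.08,"dx":-90,"dy":66,"dz":0,"claw":0.3},{"rx":0,"ry":0,"rz":-0.138,"dx":-135,"dy":99,"dz":0,"claw":0.3},{"rx":0,"ry":0,"rz":-0.138,"dx":-180,"dy":132,"dz":0,"claw":0.3},{"rx":0,"ry":0,"rz":-0.138,"dx":-222,"dy":164,"dz":0,"claw":0.3}]' 
python3 -m pendant '[{"rx":0,"ry":0,"rz":0,"dx":0,"dy":0,"dz":0,"claw":0.3},{"rx":0,"ry":0,"rz":0,"dx":0,"dy":0,"dz":30,"claw":0.3},{"rx":0,"ry":0,"rz":0,"dx":0,"dy":0,"dz":30,"claw":0.3}]' 
python3 go.py 0.568 -0.153 0.049 90
```

```text
clock: 12.98
eef_pos: [0.5687, -0.1528, 0.1383]
orientation: [[0.001, 1.0, -0.002], [1.0, -0.001, 0.001], [0.001, -0.002, -1.0]]
wrist_force: [1.3, 0.4, -2.8]
gripper_width: 0.0461
grip_force: 24.9
clock: 13.35
eef_pos: [0.5656, -0.1498, 0.1067]
orientation: [[-0.0, 1.0, -0.008], [1.0, 0.0, 0.002], [0.002, -0.008, -1.0]]
wrist_force: [-0.2, 0.4, -3.1]
gripper_width: 0.0457
grip_force: 24.9
clock 13.35 d [-3.3  2.8 57.7] r [-0.008 -0.002  0.   ] F [-0.22  0.45 -3.06] w 0.0457
```

```bash
python3 -c "
from h import *
p=eyes.snapshot('side');cv2.imwrite('pics/s2.png',cv2.resize(p['color'][120:260,200:440,::-1],(800,467)))"
```

```text
(no output)
```

View pics/s2.png

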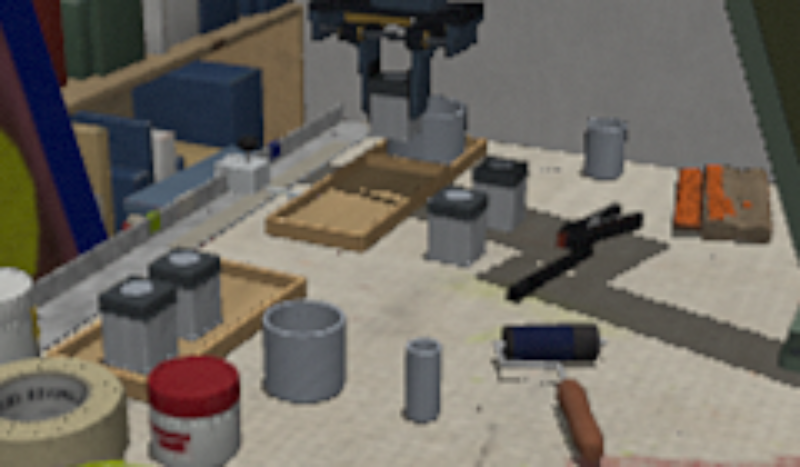

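Both empties stand upright in the refill tray (140,320 and 185,290 in the crop), and the full tin hangs over the kit tray. Lowering.

```bash
python3 -m pendant '[{"rx":0,"ry":0,"rz":0,"dx":-2,"dy":2,"dz":20,"claw":0.3},{"rx":0,"ry":0,"rz":0,"dx":-2,"dy":2,"dz":40,"claw":0.3},{"rx":0,"ry":0,"rz":0,"dx":-2,"dy":2,"dz":56,"claw":0.3},{"rx":0,"ry":0,"rz":0,"dx":-2,"dy":2,"dz":57,"claw":0.3}]' 
python3 go.py 0.568 -0.153 0.048 90
python3 -m pendant '[{"rx":0,"ry":0,"rz":0,"dx":0,"dy":0,"dz":1,"claw":0.3},{"rx":0,"ry":0,"rz":0,"dx":0,"dy":0,"dz":1,"claw":0.65},{"rx":0,"ry":0,"rz":0,"dx":0,"dy":0,"dz":1,"claw":0.65},{"rx":0,"ry":0,"rz":0,"dx":0,"dy":0,"dz":-40,"claw":0.65},{"rx":0,"ry":0,"rz":0,"dx":0,"dy":0,"dz":-90,"claw":0.65}]'
python3 - <<'E'
from h import *
p=eyes.snapshot("top");w=cloud(p)
for o in tops(w): print(o)
E
python3 go.py 0.429 0.0 0.14 89;python3 go.py 0.424 -0.104 0.14 91
```

```text
clock: 13.9
eef_pos: [0.5699, -0.1526, 0.0522]
orientation: [[-0.0, 1.0, -0.002], [1.0, 0.0, 0.001], [0.001, -0.002, -1.0]]
wrist_force: [0.6, -0.4, -2.9]
gripper_width: 0.046
grip_force: 24.9
clock 13.9 d [-0.4 -1.9  4.2] r [-0.002 -0.001  0.   ] F [ 0.56 -0.43 -2.92] w 0.046
clock: 14.52
eef_pos: [0.5701, -0.153, 0.1436]
orientation: [[0.0, 1.0, -0.001], [1.0, -0.0, 0.0], [0.0, -0.001, -1.0]]
wrist_force: [1.2, 0.1, 0.3]
gripper_width: 0.0589
grip_force: 0.0
(127, np.float64(0.06), [0.44, 0.299], [440.2, 297.9], [64.0, 64.0], 10)
(99, np.float64(0.064), [0.442, -0.004], [440.6, -0.9], [47.0, 22.0], 87)
(151, np.float64(0.064), [0.427, -0.097], [426.1, -96.7], [36.0, 47.0], 84)
(47, np.float64(0.059), [0.335, 0.302], [335.0, 302.5], [27.0, 25.0], 42)
clock 14.575 d [ 154.2 -145.3    9.2] r [0.012 0.003 0.017] F [ 2.63 -0.4   4.14] w 0.0592
clock 14.575 d [  50.2 -150.3    9.6] r [ 0.012  0.004 -0.018] F [ 2.63 -0.4   4.14] w 0.0592
```

```bash
python3 -m pendant '[{"rx":0,"ry":0,"rz":-0.018,"dx":17,"dy":-50,"dz":0,"claw":0.8},{"rx":0,"ry":0,"rz":-0.018,"dx":34,"dy":-100,"dz":5,"claw":0.8},{"rx":0,"ry":0,"rz":-0.018,"dx":47,"dy":-140,"dz":10,"claw":0.8},{"rx":0,"ry":0,"rz":-0.018,"dx":49,"dy":-146,"dz":20,"claw":0.8},{"rx":0,"ry":0,"rz":-0.018,"dx":49,"dy":-146,"dz":30,"claw":0.8}]' 
python3 go.py 0.424 -0.104 0.042 91
python3 -m pendant '[{"rx":0,"ry":0,"rz":0,"dx":0,"dy":0,"dz":20,"claw":0.8},{"rx":0,"ry":0,"rz":0,"dx":0,"dy":0,"dz":45,"claw":0.8},{"rx":0,"ry":0,"rz":0,"dx":0,"dy":0,"dz":69,"claw":0.8},{"rx":0,"ry":0,"rz":0,"dx":0,"dy":0,"dz":69,"claw":0.5},{"rx":0,"ry":0,"rz":0,"dx":0,"dy":0,"dz":69,"claw":0.3}]' 25
python3 -m pendant '[{"rx":0,"ry":0,"rz":0,"dx":0,"dy":0,"dz":0,"claw":0.3},{"rx":0,"ry":0,"rz":0,"dx":0,"dy":0,"dz":-2,"claw":0.3},{"rx":0,"ry":0,"rz":0,"dx":0,"dy":0,"dz":-40,"claw":0.3},{"rx":0,"ry":0,"rz":0,"dx":0,"dy":0,"dz":-90,"claw":0.3},{"rx":0,"ry":0,"rz":0,"dx":0,"dy":0,"dz":-98,"claw":0.3}]' 25
python3 wt.py; python3 go.py 0.575 0.1865 0.14 87.8;python3 go.py 0.568 -0.083 0.14 90
```

```text
clock: 15.2
eef_pos: [0.4255, -0.1044, 0.1131]
orientation: [[-0.018, 1.0, 0.003], [1.0, 0.018, -0.001], [-0.001, 0.003, -1.0]]
wrist_force: [0.3, 1.0, -0.5]
gripper_width: 0.0727
grip_force: 0.0
clock 15.2 d [ 0.5 -1.7 71.1] r [0.003 0.001 0.001] F [ 0.29  1.   -0.5 ] w 0.0727
clock: 15.82
eef_pos: [0.4259, -0.1045, 0.0441]
orientation: [[-0.018, 1.0, 0.001], [1.0, 0.018, -0.0], [-0.0, 0.001, -1.0]]
wrist_force: [0.4, -0.9, 0.9]
gripper_width: 0.0556
grip_force: 0.0
clock: 16.45
eef_pos: [0.4266, -0.1046, 0.1453]
orientation: [[-0.018, 1.0, 0.008], [1.0, 0.018, -0.002], [-0.002, 0.008, -1.0]]
wrist_force: [-1.0, 1.4, -0.9]
gripper_width: 0.0462
grip_force: 25.0
Fz mean -0.82 sd 0.43
clock 16.8 d [287.6 156.6   0.3] r [-0.003 -0.001  0.056] F [-0.86  0.12 -0.8 ] w 0.0459
clock 16.8 d [1.820e+01 1.448e+02 1.000e-01] r [-0.003 -0.001  0.018] F [-0.86  0.12 -0.8 ] w 0.0459
```

Empty; it takes the third slot of the refill tray.

```bash
python3 -m pendant '[{"rx":0,"ry":0,"rz":0.056,"dx":52,"dy":29,"dz":0,"claw":0.3},{"rx":0,"ry":0,"rz":0.056,"dx":104,"dy":58,"dz":0,"claw":0.3},{"rx":0,"ry":0,"rz":0.056,"dx":156,"dy":87,"dz":0,"claw":0.3},{"rx":0,"ry":0,"rz":0.056,"dx":208,"dy":116,"dz":0,"claw":0.3},{"rx":0,"ry":0,"rz":0.056,"dx":255,"dy":140,"dz":0,"claw":0.3}]' 
python3 -m pendant '[{"rx":0,"ry":0,"rz":0,"dx":32,"dy":15,"dz":0,"claw":0.3},{"rx":0,"ry":0,"rz":0,"dx":32,"dy":15,"dz":30,"claw":0.3},{"rx":0,"ry":0,"rz":0,"dx":32,"dy":15,"dz":60,"claw":0.3},{"rx":0,"ry":0,"rz":0,"dx":32,"dy":15,"dz":60,"claw":0.3}]' 
python3 go.py 0.575 0.1865 0.051 87.8
```

```text
clock: 17.42
eef_pos: [0.5603, 0.1554, 0.1404]
orientation: [[0.037, 0.999, -0.002], [0.999, -0.037, -0.001], [-0.001, -0.002, -1.0]]
wrist_force: [1.0, -0.3, -1.1]
gripper_width: 0.0461
grip_force: 25.0
clock: 17.92
eef_pos: [0.5737, 0.1842, 0.0784]
orientation: [[0.038, 0.999, -0.008], [0.999, -0.038, -0.002], [-0.003, -0.008, -1.0]]
wrist_force: [-0.2, -0.2, -0.2]
gripper_width: 0.046
grip_force: 25.0
clock 17.925 d [ 2.4  1.4 27.3] r [-0.008  0.003  0.001] F [-0.18 -0.21 -0.19] w 0.046
```

```bash
python3 -m pendant '[{"rx":0,"ry":0,"rz":0,"dx":1,"dy":1,"dz":12,"claw":0.3},{"rx":0,"ry":0,"rz":0,"dx":1,"dy":1,"dz":24,"claw":0.3},{"rx":0,"ry":0,"rz":0,"dx":1,"dy":1,"dz":28,"claw":0.3},{"rx":0,"ry":0,"rz":0,"dx":1,"dy":1,"dz":29,"claw":0.3},{"rx":0,"ry":0,"rz":0,"dx":1,"dy":1,"dz":29,"claw":0.3}]' 
python3 -m pendant '[{"rx":0,"ry":0,"rz":0,"dx":0,"dy":0,"dz":0,"claw":0.65},{"rx":0,"ry":0,"rz":0,"dx":0,"dy":0,"dz":0,"claw":0.65},{"rx":0,"ry":0,"rz":0,"dx":0,"dy":0,"dz":-40,"claw":0.65},{"rx":0,"ry":0,"rz":0,"dx":0,"dy":0,"dz":-80,"claw":0.65},{"rx":0,"ry":0,"rz":0,"dx":-20,"dy":-20,"dz":-90,"claw":0.7}]'
python3 - <<'E'
from h import *
p=eyes.snapshot("top");w=cloud(p)
for o in tops(w): print(o)
E
python3 go.py 0.429 0.0 0.14 89
```

```text
clock: 18.55
eef_pos: [0.5774, 0.1858, 0.0532]
orientation: [[0.038, 0.999, 0.001], [0.999, -0.038, 0.0], [0.0, 0.001, -1.0]]
wrist_force: [-0.0, -0.1, -0.3]
gripper_width: 0.0457
grip_force: 25.0
clock: 19.18
eef_pos: [0.559, 0.1677, 0.146]
orientation: [[0.037, 0.999, 0.007], [0.999, -0.037, 0.002], [0.002, 0.007, -1.0]]
wrist_force: [-0.8, 0.4, -0.5]
gripper_width: 0.0633
grip_force: 0.0
(46, np.float64(0.065), [0.525, -0.244], [525.7, -244.3], [8.0, 49.0], 1)
(129, np.float64(0.06), [0.44, 0.298], [439.2, 297.1], [65.0, 63.0], 44)
(201, np.float64(0.064), [0.43, -0.005], [429.9, -0.9], [46.0, 49.0], 89)
(103, np.float64(0.06), [0.366, -0.294], [366.7, -294.5], [44.0, 46.0], 40)
(48, np.float64(0.06), [0.335, 0.301], [334.8, 302.1], [26.0, 26.0], 63)
clock 19.225 d [-169.3 -119.4    5.8] r [ 0.002  0.001 -0.02 ] F [-4.17 -2.37 -0.11] w 0.0639
```

```bash
python3 -m pendant '[{"rx":0,"ry":0,"rz":-0.02,"dx":-50,"dy":-35,"dz":0,"claw":0.8},{"rx":0,"ry":0,"rz":-0.02,"dx":-100,"dy":-70,"dz":0,"claw":0.8},{"rx":0,"ry":0,"rz":-0.02,"dx":-145,"dy":-102,"dz":0,"claw":0.8},{"rx":0,"ry":0,"rz":-0.02,"dx":-172,"dy":-121,"dz":15,"claw":0.8},{"rx":0,"ry":0,"rz":-0.02,"dx":-172,"dy":-121,"dz":30,"claw":0.8}]' 
python3 go.py 0.4295 -0.001 0.042 89
python3 -m pendant '[{"rx":0,"ry":0,"rz":0,"dx":0,"dy":0,"dz":15,"claw":0.8},{"rx":0,"ry":0,"rz":0,"dx":0,"dy":0,"dz":45,"claw":0.8},{"rx":0,"ry":0,"rz":0,"dx":0,"dy":0,"dz":70,"claw":0.8},{"rx":0,"ry":0,"rz":0,"dx":0,"dy":0,"dz":70,"claw":0.5},{"rx":0,"ry":0,"rz":0,"dx":0,"dy":0,"dz":70,"claw":0.3}]' 25
python3 -m pendant '[{"rx":0,"ry":0,"rz":0,"dx":0,"dy":0,"dz":0,"claw":0.3},{"rx":0,"ry":0,"rz":0,"dx":0,"dy":0,"dz":-2,"claw":0.3},{"rx":0,"ry":0,"rz":0,"dx":0,"dy":0,"dz":-40,"claw":0.3},{"rx":0,"ry":0,"rz":0,"dx":0,"dy":0,"dz":-90,"claw":0.3},{"rx":0,"ry":0,"rz":0,"dx":0,"dy":0,"dz":-98,"claw":0.3}]' 25
python3 wt.py; python3 go.py 0.568 -0.048 0.14 90
```

```text
clock: 19.85
eef_pos: [0.4273, -0.0022, 0.1127]
orientation: [[0.021, 1.0, -0.0], [1.0, -0.021, -0.0], [-0.0, -0.0, -1.0]]
wrist_force: [1.3, 0.8, 0.7]
gripper_width: 0.0733
grip_force: 0.0
clock 19.85 d [ 1.2  2.2 70.7] r [-0.     0.    -0.003] F [1.26 0.8  0.74] w 0.0733
clock: 20.48
eef_pos: [0.4296, -0.0007, 0.0435]
orientation: [[0.018, 1.0, 0.001], [1.0, -0.018, -0.0], [-0.0, 0.001, -1.0]]
wrist_force: [-0.9, -0.3, 0.4]
gripper_width: 0.0555
grip_force: 0.0
clock: 21.1
eef_pos: [0.4308, -0.0008, 0.1439]
orientation: [[0.018, 1.0, 0.007], [1.0, -0.018, -0.0], [-0.0, 0.007, -1.0]]
wrist_force: [-0.3, 0.0, -2.8]
gripper_width: 0.0459
grip_force: 25.0
Fz mean -3.13 sd 0.78
clock 21.45 d [-44.8 141.   -1. ] r [-0.003 -0.    -0.018] F [-0.61  0.28 -1.86] w 0.0458
```

Full; it goes to the kit tray, at y = -0.05.

```bash
python3 -m pendant '[{"rx":0,"ry":0,"rz":-0.018,"dx":-15,"dy":50,"dz":0,"claw":0.3},{"rx":0,"ry":0,"rz":-0.018,"dx":-30,"dy":100,"dz":0,"claw":0.3},{"rx":0,"ry":0,"rz":-0.018,"dx":-47,"dy":135,"dz":0,"claw":0.3},{"rx":0,"ry":0,"rz":-0.018,"dx":-47,"dy":138,"dz":20,"claw":0.3},{"rx":0,"ry":0,"rz":-0.018,"dx":-47,"dy":138,"dz":50,"claw":0.3}]' 
python3 -m pendant '[{"rx":0,"ry":0,"rz":0,"dx":0,"dy":0,"dz":0,"claw":0.3},{"rx":0,"ry":0,"rz":0,"dx":0,"dy":0,"dz":20,"claw":0.3},{"rx":0,"ry":0,"rz":0,"dx":0,"dy":0,"dz":38,"claw":0.3},{"rx":0,"ry":0,"rz":0,"dx":0,"dy":0,"dz":41,"claw":0.3},{"rx":0,"ry":0,"rz":0,"dx":0,"dy":0,"dz":41,"claw":0.3}]' 
python3 go.py 0.568 -0.05 0.0495 90
```

```text
clock: 22.08
eef_pos: [0.5668, -0.0506, 0.0893]
orientation: [[0.0, 1.0, -0.0], [1.0, -0.0, -0.0], [-0.0, -0.0, -1.0]]
wrist_force: [0.2, 0.0, -4.7]
gripper_width: 0.0461
grip_force: 25.0
clock: 22.7
eef_pos: [0.5667, -0.0502, 0.0507]
orientation: [[-0.0, 1.0, 0.002], [1.0, 0.0, -0.0], [-0.0, 0.002, -1.0]]
wrist_force: [0.5, -0.0, -2.7]
gripper_width: 0.0457
grip_force: 25.0
clock 22.7 d [0.2 1.3 1.2] r [0.002 0.    0.   ] F [ 0.46 -0.03 -2.72] w 0.0457
```

```bash
python3 -m pendant '[{"rx":0,"ry":0,"rz":0,"dx":0,"dy":1,"dz":1,"claw":0.3},{"rx":0,"ry":0,"rz":0,"dx":0,"dy":1,"dz":1,"claw":0.65},{"rx":0,"ry":0,"rz":0,"dx":0,"dy":1,"dz":1,"claw":0.65},{"rx":0,"ry":0,"rz":0,"dx":0,"dy":1,"dz":-40,"claw":0.65},{"rx":0,"ry":0,"rz":0,"dx":0,"dy":1,"dz":-90,"claw":0.65}]' 
python3 -m pendant '[{"rx":0,"ry":0,"rz":0,"dx":50,"dy":-30,"dz":0,"claw":1},{"rx":0,"ry":0,"rz":0,"dx":100,"dy":-60,"dz":0,"claw":1},{"rx":0,"ry":0,"rz":0,"dx":120,"dy":-80,"dz":0,"claw":1},{"rx":0,"ry":0,"rz":0,"dx":120,"dy":-80,"dz":0,"claw":1}]'
cat >> h.py <<'E'
from scipy.optimize import least_squares
def cup(ps,x,y,R,zr):
    "rim circle of known outer radius fitted to raised points (z>zr-.012) in each picture's cloud"
    for p in ps:
        w=cloud(p);m=(np.hypot(w[...,0]-x,w[...,1]-y)<R+.012)&(w[...,2]>zr-.012)&(w[...,2]<zr+.015)
        q=w[m][:,:2]
        hull=cv2.convexHull((q*1000).astype(np.float32))[:,0]/1000
        f=least_squares(lambda c:np.hypot(*(hull-c).T)-R+.002,[x,y],loss="soft_l1",f_scale=.002)
        (c,r)=cv2.minEnclosingCircle((q*1000).astype(np.float32))
        print(R,len(q),"fit",np.round(f.x,4),"rms",round(np.sqrt(np.mean(f.fun**2)),4),"enc",np.round(c,1),round(r,1))
E
python3 - <<'E'
from h import *
ps=[eyes.snapshot("top"),eyes.snapshot("side")]
cup(ps,.44,.299,.033,.062);cup(ps,.366,-.293,.023,.062);cup(ps,.335,.302,.014,.062);cup(ps,.568,-.252,.046,.068)
w=cloud(ps[0])
for o in tops(w,x=(.52,.63),y=(-.2,.38)): print(o)
o=np.vstack([ortho(ps[0],.063,x=(.28,.5),y=(-.36,.44)),ortho(ps[0],.068,x=(.48,.68),y=(-.36,.44))]);cv2.imwrite("pics/o2.png",o[...,::-1])
E
python3 go.py 0.44 0.299 0.2 90
```

```text
clock: 23.32
eef_pos: [0.5665, -0.0502, 0.1402]
orientation: [[0.0, 1.0, -0.002], [1.0, -0.0, 0.0], [0.0, -0.002, -1.0]]
wrist_force: [0.8, 0.4, 1.0]
gripper_width: 0.0594
grip_force: 0.0
clock: 23.82
eef_pos: [0.486, 0.0709, 0.1403]
orientation: [[-0.003, 1.0, 0.0], [1.0, 0.003, -0.0], [-0.0, 0.0, -1.0]]
wrist_force: [1.0, -0.0, -0.0]
gripper_width: 0.0911
grip_force: 0.0
0.033 111 fit [0.4396 0.2978] rms 0.0014 enc [440.6 298.7] 33.3
0.033 240 fit [0.4406 0.3012] rms 0.0027 enc [439.6 299.1] 35.4
0.023 82 fit [ 0.3667 -0.2941] rms 0.0014 enc [ 366.5 -294.4] 22.9
0.023 71 fit [ 0.3672 -0.29  ] rms 0.004 enc [ 367.7 -291.8] 27.3
0.014 40 fit [0.3351 0.3017] rms 0.0014 enc [335.4 302. ] 13.8
0.014 89 fit [0.3366 0.305 ] rms 0.0023 enc [335.6 305.8] 15.2
0.046 186 fit [ 0.5678 -0.246 ] rms 0.0017 enc [ 567.2 -246.6] 46.7
0.046 105 fit [ 0.5669 -0.2432] rms 0.004 enc [ 570.4 -244.1] 51.3
(255, np.float64(0.07), [0.568, -0.152], [569.4, -153.1], [47.0, 48.0], 87)
(248, np.float64(0.069), [0.576, 0.322], [577.5, 324.4], [48.0, 46.0], 88)
(256, np.float64(0.069), [0.575, 0.255], [577.4, 256.3], [47.0, 49.0], 87)
(244, np.float64(0.069), [0.573, 0.185], [575.7, 185.9], [47.0, 47.0], 88)
(157, np.float64(0.07), [0.566, -0.059], [567.0, -56.5], [34.0, 48.0], 89)
clock 23.925 d [229.4 -47.7 -59.9] r [0.002 0.    0.001] F [1.74 0.49 0.01] w 0.091
```

View pics/o2.png

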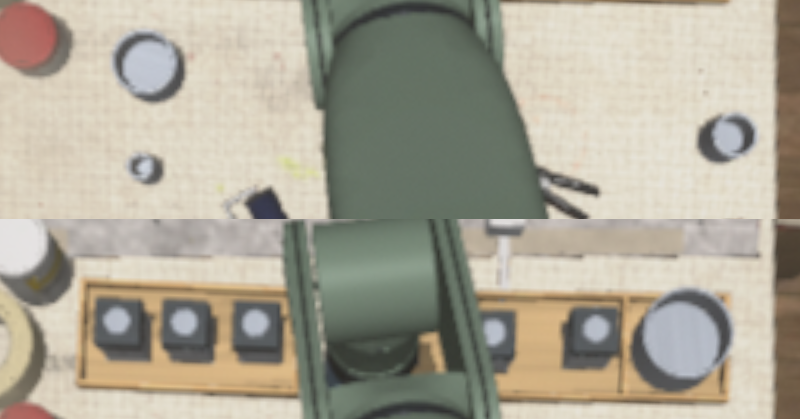

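All five tins stand in their trays (tops at z≈0.070, level), and the cups are undisturbed. Next is the medium cup at (0.440,0.298), gripped near its rim.

```bash
python3 -m pendant '[{"rx":0,"ry":0,"rz":0,"dx":57,"dy":-12,"dz":0,"claw":1},{"rx":0,"ry":0,"rz":0,"dx":115,"dy":-24,"dz":0,"claw":1},{"rx":0,"ry":0,"rz":0,"dx":172,"dy":-36,"dz":0,"claw":1},{"rx":0,"ry":0,"rz":0,"dx":220,"dy":-46,"dz":0,"claw":1},{"rx":0,"ry":0,"rz":0,"dx":228,"dy":-47,"dz":0,"claw":1}]' 
python3 -m pendant '[{"rx":0,"ry":0,"rz":0,"dx":0,"dy":0,"dz":10,"claw":1},{"rx":0,"ry":0,"rz":0,"dx":0,"dy":0,"dz":20,"claw":1},{"rx":0,"ry":0,"rz":0,"dx":0,"dy":0,"dz":20,"claw":1}]' 
python3 go.py 0.440 0.2985 0.060 90
```

```text
clock: 24.55
eef_pos: [0.441, 0.2999, 0.1397]
orientation: [[-0.002, 1.0, 0.001], [1.0, 0.002, 0.001], [0.001, 0.001, -1.0]]
wrist_force: [0.4, 0.3, 0.3]
gripper_width: 0.0912
grip_force: 0.0
clock: 24.92
eef_pos: [0.4398, 0.296, 0.1185]
orientation: [[0.002, 1.0, -0.002], [1.0, -0.002, -0.002], [-0.002, -0.002, -1.0]]
wrist_force: [0.1, 0.5, -1.1]
gripper_width: 0.0913
grip_force: 0.0
clock 24.925 d [ 2.6  0.4 58.5] r [-0.002  0.002 -0.002] F [ 0.05  0.54 -1.11] w 0.0913
```

```bash
python3 -m pendant '[{"rx":0,"ry":0,"rz":0,"dx":1.5,"dy":0,"dz":20,"claw":1},{"rx":0,"ry":0,"rz":0,"dx":1.5,"dy":0,"dz":45,"claw":1},{"rx":0,"ry":0,"rz":0,"dx":1.5,"dy":0,"dz":59,"claw":1},{"rx":0,"ry":0,"rz":0,"dx":1.5,"dy":0,"dz":59,"claw":0.75},{"rx":0,"ry":0,"rz":0,"dx":1.5,"dy":0,"dz":59,"claw":0.6}]' 20
python3 -m pendant '[{"rx":0,"ry":0,"rz":0,"dx":0,"dy":0,"dz":0,"claw":0.5},{"rx":0,"ry":0,"rz":0,"dx":0,"dy":0,"dz":0,"claw":0.5},{"rx":0,"ry":0,"rz":0,"dx":0,"dy":0,"dz":0,"claw":0.5}]' 20
python3 go.py 0.440 0.2985 0.060 90
python3 -m pendant '[{"rx":0,"ry":0,"rz":0,"dx":0,"dy":0,"dz":-30,"claw":0.5},{"rx":0,"ry":0,"rz":0,"dx":0,"dy":0,"dz":-75,"claw":0.5},{"rx":0,"ry":0,"rz":0,"dx":0,"dy":0,"dz":-110,"claw":0.5},{"rx":0,"ry":0,"rz":0,"dx":0,"dy":0,"dz":-110,"claw":0.5}]'
python3 go.py 0.5678 -0.2465 0.17 90
```

```text
clock: 25.55
eef_pos: [0.4407, 0.2995, 0.0615]
orientation: [[0.0, 1.0, 0.001], [1.0, -0.0, 0.001], [0.001, 0.001, -1.0]]
wrist_force: [-0.6, -0.4, -0.2]
gripper_width: 0.0741
grip_force: 0.0
clock: 25.92
eef_pos: [0.4407, 0.2996, 0.0617]
orientation: [[-0.0, 1.0, 0.002], [1.0, 0.0, 0.001], [0.001, 0.002, -1.0]]
wrist_force: [0.3, 0.0, 4.6]
gripper_width: 0.0665
grip_force: 20.0
clock 25.925 d [-1.1 -0.7  1.7] r [ 0.002 -0.001  0.   ] F [0.29 0.02 4.64] w 0.0665
clock: 26.42
eef_pos: [0.4411, 0.3001, 0.173]
orientation: [[-0.0, 1.0, 0.005], [1.0, 0.0, 0.003], [0.003, 0.005, -1.0]]
wrist_force: [0.5, 0.3, -2.8]
gripper_width: 0.0663
grip_force: 20.0
clock 26.425 d [-546.7  126.6    1.9] r [ 0.005 -0.003  0.   ] F [ 0.5  0.3 -2.8] w 0.0663
```

```bash
python3 -m pendant '[{"rx":0,"ry":0,"rz":0,"dx":-58,"dy":13,"dz":0,"claw":0.5},{"rx":0,"ry":0,"rz":0,"dx":-116,"dy":26,"dz":0,"claw":0.5},{"rx":0,"ry":0,"rz":0,"dx":-174,"dy":39,"dz":0,"claw":0.5},{"rx":0,"ry":0,"rz":0,"dx":-232,"dy":52,"dz":0,"claw":0.5},{"rx":0,"ry":0,"rz":0,"dx":-290,"dy":67,"dz":0,"claw":0.5}]'
python3 -m pendant '[{"rx":0,"ry":0,"rz":0,"dx":-58,"dy":13,"dz":0,"claw":0.5},{"rx":0,"ry":0,"rz":0,"dx":-116,"dy":26,"dz":0,"claw":0.5},{"rx":0,"ry":0,"rz":0,"dx":-174,"dy":40,"dz":0,"claw":0.5},{"rx":0,"ry":0,"rz":0,"dx":-230,"dy":54,"dz":0,"claw":0.5},{"rx":0,"ry":0,"rz":0,"dx":-255,"dy":60,"dz":0,"claw":0.5}]'
python3 -m pendant '[{"rx":0,"ry":0,"rz":0,"dx":0,"dy":0,"dz":0,"claw":0.5},{"rx":0,"ry":0,"rz":0,"dx":0,"dy":0,"dz":10,"claw":0.5},{"rx":0,"ry":0,"rz":0,"dx":0,"dy":0,"dz":20,"claw":0.5},{"rx":0,"ry":0,"rz":0,"dx":0,"dy":0,"dz":20,"claw":0.5}]'
python3 go.py 0.5678 -0.2455 0.092 90
python3 - <<'E'
from h import *
p=eyes.snapshot("side")
cv2.imwrite("pics/s3.png",cv2.resize(p['color'][90:200,280:400,::-1],(640,587)))
E
```

```text
clock: 27.05
eef_pos: [0.5059, 0.0075, 0.1688]
orientation: [[-0.0, 1.0, -0.004], [1.0, 0.0, 0.0], [0.0, -0.004, -1.0]]
wrist_force: [0.8, 0.8, -1.8]
gripper_width: 0.0665
grip_force: 20.0
clock: 27.68
eef_pos: [0.5663, -0.2481, 0.1682]
orientation: [[0.003, 1.0, -0.003], [1.0, -0.003, 0.001], [0.001, -0.003, -1.0]]
wrist_force: [0.5, 0.7, -2.2]
gripper_width: 0.0671
grip_force: 20.0
clock: 28.18
eef_pos: [0.5662, -0.2442, 0.1495]
orientation: [[-0.001, 1.0, -0.003], [1.0, 0.001, 0.001], [0.001, -0.003, -1.0]]
wrist_force: [-0.1, 0.1, -0.8]
gripper_width: 0.0665
grip_force: 20.0
clock 28.175 d [-1.4  1.8 57.5] r [-0.003 -0.001  0.001] F [-0.09  0.14 -0.82] w 0.0665
```

View pics/s3.png

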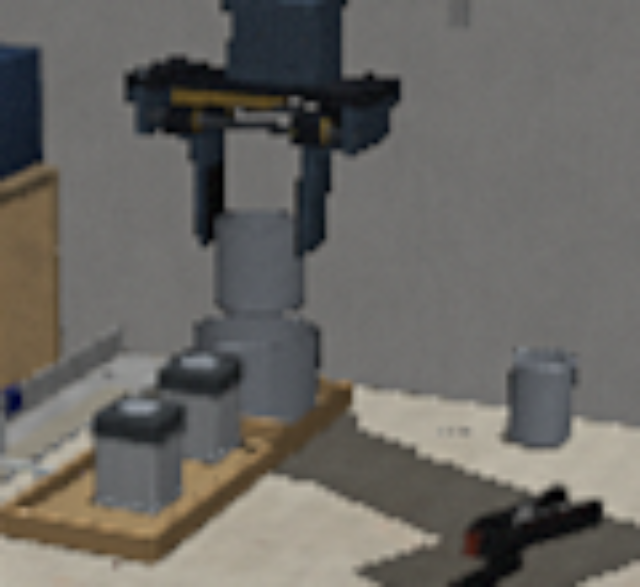

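The medium cup hangs centred over the large one (260,260 in the crop). Lowering.

```bash
python3 -m pendant '[{"rx":0,"ry":0,"rz":0,"dx":-1,"dy":1.5,"dz":15,"claw":0.5},{"rx":0,"ry":0,"rz":0,"dx":-1,"dy":1.5,"dz":32,"claw":0.5},{"rx":0,"ry":0,"rz":0,"dx":-1,"dy":1.5,"dz":48,"claw":0.5},{"rx":0,"ry":0,"rz":0,"dx":-1,"dy":1.5,"dz":56,"claw":0.5},{"rx":0,"ry":0,"rz":0,"dx":-1,"dy":1.5,"dz":57,"claw":0.5}]'
python3 go.py 0.5678 -0.2455 0.0917 90
python3 -m pendant '[{"rx":0,"ry":0,"rz":0,"dx":0,"dy":0,"dz":0,"claw":0.5},{"rx":0,"ry":0,"rz":0,"dx":0,"dy":0,"dz":0,"claw":0.5}]'
python3 go.py 0.5678 -0.2455 0.0917 90
```

```text
clock: 28.85
eef_pos: [0.5683, -0.2466, 0.093]
orientation: [[0.0, 1.0, -0.001], [1.0, -0.0, 0.001], [0.001, -0.001, -1.0]]
wrist_force: [-0.4, -0.6, -1.5]
gripper_width: 0.0662
grip_force: 20.0
clock 28.85 d [ 1.1 -0.4  1.3] r [-0.001 -0.001 -0.   ] F [-0.45 -0.65 -1.46] w 0.0662
clock: 29.1
eef_pos: [0.5689, -0.2469, 0.0945]
orientation: [[0.0, 1.0, 0.001], [1.0, -0.0, -0.001], [-0.001, 0.001, -1.0]]
wrist_force: [-0.9, 0.6, -1.5]
gripper_width: 0.0665
grip_force: 20.0
clock 29.1 d [ 1.4 -1.1  2.8] r [ 0.001  0.001 -0.   ] F [-0.89  0.58 -1.5 ] w 0.0665
```

Still just hanging free; lower the last 3 mm, release, and move to the small cup.

```bash
python3 -m pendant '[{"rx":0,"ry":0,"rz":0,"dx":1,"dy":-1,"dz":2,"claw":0.5},{"rx":0,"ry":0,"rz":0,"dx":1,"dy":-1,"dz":3,"claw":0.5},{"rx":0,"ry":0,"rz":0,"dx":1,"dy":-1,"dz":3,"claw":0.5}]'
python3 -m pendant '[{"rx":0,"ry":0,"rz":0,"dx":0,"dy":0,"dz":0,"claw":0.85},{"rx":0,"ry":0,"rz":0,"dx":0,"dy":0,"dz":0,"claw":0.85},{"rx":0,"ry":0,"rz":0,"dx":0,"dy":0,"dz":-30,"claw":0.85},{"rx":0,"ry":0,"rz":0,"dx":0,"dy":0,"dz":-60,"claw":0.85},{"rx":0,"ry":0,"rz":0,"dx":0,"dy":0,"dz":-60,"claw":0.85}]'
python3 go.py 0.3667 -0.2942 0.14 90
python3 - <<'E'
from h import *
ps=[eyes.snapshot("top")]
cup(ps,.366,-.293,.023,.062)
E
```

```text
clock: 29.48
eef_pos: [0.5677, -0.2454, 0.0918]
orientation: [[0.0, 1.0, 0.001], [1.0, -0.0, 0.0], [0.0, 0.001, -1.0]]
wrist_force: [-1.5, 1.9, 4.9]
gripper_width: 0.0664
grip_force: 20.0
clock: 30.1
eef_pos: [0.569, -0.2466, 0.153]
orientation: [[0.0, 1.0, 0.005], [1.0, -0.0, -0.003], [-0.003, 0.005, -1.0]]
wrist_force: [-0.6, 0.0, -0.1]
gripper_width: 0.0777
grip_force: 0.0
clock 30.1 d [ -47.6 -202.3   12.1] r [ 0.005  0.003 -0.   ] F [-0.62  0.02 -0.14] w 0.0777Traceback (most recent call last):
  File "<stdin>", line 3, in <module>
  File "h.py", line 32, in cup
    hull=cv2.convexHull((q*1000).astype(np.float32))[:,0]/1000
         ~~~~~~~~~~~~~~~~~~~~~~~~~~~~~~~~~~~~~~~~~~~^^^^^
TypeError: 'NoneType' object is not subscriptable
```

Run:
```python
from h import *
p=eyes.snapshot("side");cup([p],.366,-.293,.023,.062)
w=cloud(p)
for o in tops(w)+tops(cloud(eyes.snapshot("top"))): print(o)
```

```text
0.023 71 fit [ 0.3666 -0.2922] rms 0.0036 enc [ 369.7 -290.5] 27.1
(34, np.float64(0.059), [0.526, -0.239], [525.6, -238.8], [48.0, 7.0], 86)
(91, np.float64(0.057), [0.366, -0.287], [366.7, -292.9], [45.0, 53.0], 30)
(110, np.float64(0.057), [0.335, 0.308], [335.7, 305.0], [30.0, 26.0], 84)
(22, np.float64(0.061), [0.526, -0.233], [525.9, -232.4], [20.0, 5.0], 73)
(48, np.float64(0.06), [0.335, 0.302], [335.3, 300.9], [27.0, 25.0], 3)
```

```bash
python3 -m pendant '[{"rx":0,"ry":0,"rz":0,"dx":-13,"dy":-55,"dz":0,"claw":0.85},{"rx":0,"ry":0,"rz":0,"dx":-26,"dy":-110,"dz":0,"claw":0.85},{"rx":0,"ry":0,"rz":0,"dx":-39,"dy":-165,"dz":0,"claw":0.85},{"rx":0,"ry":0,"rz":0,"dx":-47.5,"dy":-202,"dz":10,"claw":0.85},{"rx":0,"ry":0,"rz":0,"dx":-47.5,"dy":-202,"dz":20,"claw":0.85}]'
python3 -m pendant '[{"rx":0,"ry":0,"rz":0,"dx":0,"dy":0,"dz":20,"claw":0.85},{"rx":0,"ry":0,"rz":0,"dx":0,"dy":0,"dz":20,"claw":0.8}]'
python3 go.py 0.3667 -0.2940 0.060 90
```

```text
clock: 30.88
eef_pos: [0.3627, -0.2927, 0.1295]
orientation: [[0.003, 1.0, -0.003], [1.0, -0.003, 0.002], [0.002, -0.003, -1.0]]
wrist_force: [0.7, 0.1, 0.2]
gripper_width: 0.0775
grip_force: 0.0
clock: 31.12
eef_pos: [0.3652, -0.2923, 0.109]
orientation: [[-0.0, 1.0, -0.003], [1.0, 0.0, 0.003], [0.003, -0.003, -1.0]]
wrist_force: [-0.3, -0.1, 0.8]
gripper_width: 0.0735
grip_force: 0.0
clock 31.125 d [-1.9  1.7 49. ] r [-0.003 -0.003  0.   ] F [-0.35 -0.14  0.82] w 0.0735
```

```bash
python3 -m pendant '[{"rx":0,"ry":0,"rz":0,"dx":-1.5,"dy":1,"dz":20,"claw":0.8},{"rx":0,"ry":0,"rz":0,"dx":-1.5,"dy":1,"dz":42,"claw":0.8},{"rx":0,"ry":0,"rz":0,"dx":-1.5,"dy":1,"dz":50,"claw":0.7},{"rx":0,"ry":0,"rz":0,"dx":-1.5,"dy":1,"dz":50,"claw":0.5},{"rx":0,"ry":0,"rz":0,"dx":-1.5,"dy":1,"dz":50,"claw":0.4}]' 20
python3 -m pendant '[{"rx":0,"ry":0,"rz":0,"dx":0,"dy":0,"dz":0,"claw":0.3},{"rx":0,"ry":0,"rz":0,"dx":0,"dy":0,"dz":0,"claw":0.3},{"rx":0,"ry":0,"rz":0,"dx":0,"dy":0,"dz":0,"claw":0.3}]' 20
python3 go.py 0.3667 -0.294 0.060 90
python3 -m pendant '[{"rx":0,"ry":0,"rz":0,"dx":0,"dy":0,"dz":-35,"claw":0.3},{"rx":0,"ry":0,"rz":0,"dx":0,"dy":0,"dz":-85,"claw":0.3},{"rx":0,"ry":0,"rz":0,"dx":0,"dy":0,"dz":-125,"claw":0.3},{"rx":0,"ry":0,"rz":0,"dx":0,"dy":0,"dz":-125,"claw":0.3}]'
python3 go.py 0.5678 -0.2465 0.185 90
python3 - <<'E'
from h import *
ps=[eyes.snapshot("top"),eyes.snapshot("side")]
cup(ps,.568,-.246,.033,.092);cup(ps,.568,-.246,.046,.068)
cv2.imwrite("pics/o3.png",cv2.resize(np.hstack([ortho(ps[0],.092,x=(.5,.65),y=(-.32,-.17))[...,::-1],ps[1]['color'][110:185,280:355,::-1].repeat(2,0).repeat(2,1)]),(800,400)))
E
```

```text
clock: 31.75
eef_pos: [0.3672, -0.2951, 0.0615]
orientation: [[-0.0, 1.0, 0.001], [1.0, 0.0, -0.001], [-0.001, 0.001, -1.0]]
wrist_force: [-1.0, 0.1, 0.1]
gripper_width: 0.0465
grip_force: 0.0
clock: 32.12
eef_pos: [0.3672, -0.2951, 0.0616]
orientation: [[0.0, 1.0, 0.002], [1.0, -0.0, -0.001], [-0.001, 0.002, -1.0]]
wrist_force: [0.5, 1.0, 5.4]
gripper_width: 0.0446
grip_force: 20.0
clock 32.125 d [ 1.1 -0.5  1.5] r [ 0.002  0.001 -0.   ] F [0.53 1.02 5.37] w 0.0446
clock: 32.62
eef_pos: [0.3677, -0.2958, 0.1886]
orientation: [[0.0, 1.0, 0.005], [1.0, -0.0, -0.004], [-0.004, 0.005, -1.0]]
wrist_force: [0.7, -0.2, -1.9]
gripper_width: 0.045
grip_force: 20.0
clock 32.625 d [ 49.3 200.1   4.3] r [ 0.005  0.004 -0.   ] F [ 0.67 -0.16 -1.93] w 0.045
0.033 139 fit [ 0.5663 -0.2455] rms 0.0018 enc [ 565.9 -246.3] 33.8
0.033 105 fit [ 0.5664 -0.2445] rms 0.0047 enc [ 569.4 -242.7] 39.4
0.046 339 fit [ 0.5673 -0.246 ] rms 0.0018 enc [ 567.8 -245.6] 46.6
0.046 188 fit [ 0.5666 -0.2414] rms 0.0032 enc [ 568.9 -242.6] 48.3
```

View pics/o3.png

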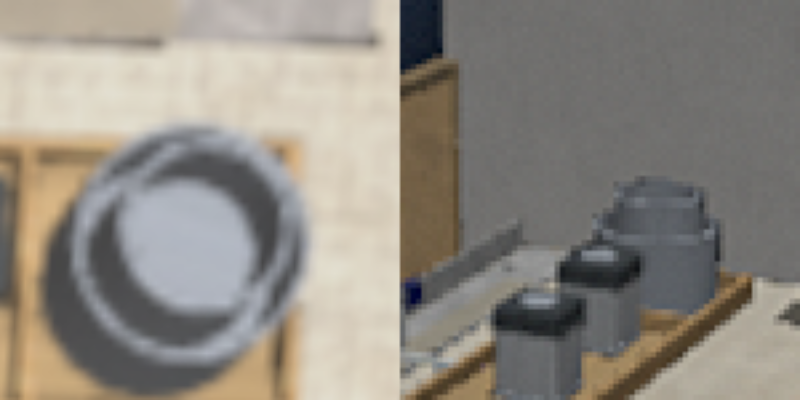

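The medium cup is nested upright in the large one (both rims concentric in the left crop). Next I check how the small cup hangs in the jaws.

```bash
python3 - <<'E'
from h import *
p=eyes.snapshot("side");w=cloud(p)
m=(np.hypot(w[...,0]-.367,w[...,1]+.295)<.045)&(w[...,2]>.115)&(w[...,2]<.16)
for lo in (.125,.135,.145,.155):
    q=w[m&(w[...,2]>lo)&(w[...,2]<lo+.01)]
    if len(q)>5:
        f=least_squares(lambda c:np.hypot(q[:,0]-c[0],q[:,1]-c[1])-.023,[.367,-.3],loss="soft_l1",f_scale=.003);print(lo,len(q),np.round(f.x,4),np.round(q[:,0].min(),3),np.round(q[:,0].max(),3))
print("zmin",np.nanmin(w[m][:,2]))
v,u=np.where(m);v,u=int(v.mean()),int(u.mean())
cv2.imwrite("pics/s4.png",cv2.resize(p['color'][v-45:v+35,u-50:u+50,::-1],(700,560)))
E
python3 go.py 0.5665 -0.2455 0.185 90
```

```text
0.125 30 [ 0.3672 -0.2942] 0.343 0.386
0.135 35 [ 0.3663 -0.2942] 0.343 0.388
0.145 31 [ 0.3649 -0.2939] 0.343 0.383
0.155 16 [ 0.3667 -0.2955] 0.344 0.382
zmin 0.12577183198042308
clock 32.775 d [ 48.5 200.9  -0.8] r [-0.002 -0.002 -0.   ] F [ 0.28  0.77 -1.71] w 0.0445
```

View pics/s4.png

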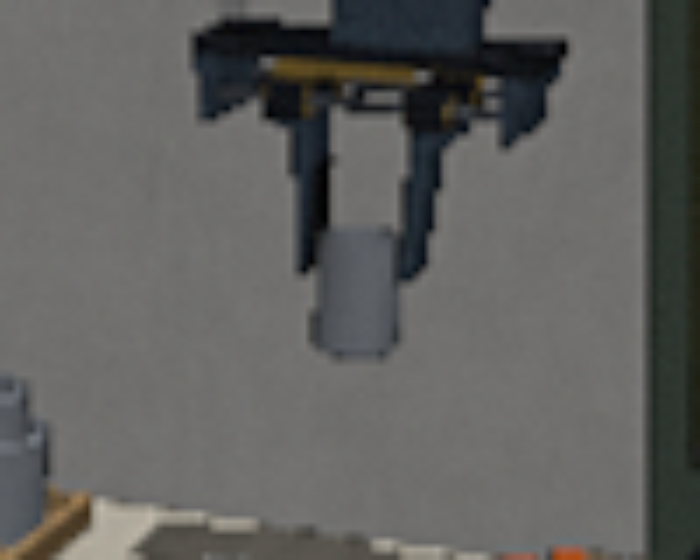

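The small cup hangs upright and centred. On to the nest.

```bash
python3 -m pendant '[{"rx":0,"ry":0,"rz":0,"dx":14,"dy":57,"dz":0,"claw":0.3},{"rx":0,"ry":0,"rz":0,"dx":28,"dy":114,"dz":0,"claw":0.3},{"rx":0,"ry":0,"rz":0,"dx":42,"dy":165,"dz":0,"claw":0.3},{"rx":0,"ry":0,"rz":0,"dx":48,"dy":190,"dz":0,"claw":0.3},{"rx":0,"ry":0,"rz":0,"dx":49,"dy":199.5,"dz":0,"claw":0.3}]'
python3 -m pendant '[{"rx":0,"ry":0,"rz":0,"dx":0,"dy":0,"dz":0,"claw":0.3},{"rx":0,"ry":0,"rz":0,"dx":0,"dy":0,"dz":10,"claw":0.3},{"rx":0,"ry":0,"rz":0,"dx":0,"dy":0,"dz":20,"claw":0.3},{"rx":0,"ry":0,"rz":0,"dx":0,"dy":0,"dz":20,"claw":0.3},{"rx":0,"ry":0,"rz":0,"dx":0,"dy":0,"dz":20,"claw":0.3}]'
python3 go.py 0.5665 -0.2458 0.1156 90
python3 - <<'E'
from h import *
E
```

```text
clock: 33.4
eef_pos: [0.5663, -0.2448, 0.1832]
orientation: [[-0.002, 1.0, -0.004], [1.0, 0.002, 0.002], [0.002, -0.004, -1.0]]
wrist_force: [-0.1, -0.0, -0.7]
gripper_width: 0.0442
grip_force: 20.0
clock: 34.02
eef_pos: [0.5659, -0.2459, 0.166]
orientation: [[0.0, 1.0, 0.0], [1.0, -0.0, -0.0], [-0.0, 0.0, -1.0]]
wrist_force: [-0.9, -0.6, -0.1]
gripper_width: 0.0446
grip_force: 20.0
clock 34.025 d [ 0.1  0.6 50.4] r [ 0.  0. -0.] F [-0.91 -0.64 -0.14] w 0.0446
```

```bash
python3 -m pendant '[{"rx":0,"ry":0,"rz":0,"dx":0,"dy":0.5,"dz":15,"claw":0.3},{"rx":0,"ry":0,"rz":0,"dx":0,"dy":0.5,"dz":30,"claw":0.3},{"rx":0,"ry":0,"rz":0,"dx":0,"dy":0.5,"dz":42,"claw":0.3},{"rx":0,"ry":0,"rz":0,"dx":0,"dy":0.5,"dz":48,"claw":0.3},{"rx":0,"ry":0,"rz":0,"dx":0,"dy":0.5,"dz":49,"claw":0.3}]'
python3 -m pendant '[{"rx":0,"ry":0,"rz":0,"dx":0,"dy":0,"dz":1,"claw":0.3},{"rx":0,"ry":0,"rz":0,"dx":0,"dy":0,"dz":2,"claw":0.3},{"rx":0,"ry":0,"rz":0,"dx":0,"dy":0,"dz":2,"claw":0.3}]'
python3 go.py 0.5665 -0.2458 0.1156 90
```

```text
clock: 34.65
eef_pos: [0.5664, -0.2456, 0.1163]
orientation: [[-0.0, 1.0, -0.001], [1.0, 0.0, 0.0], [0.0, -0.001, -1.0]]
wrist_force: [0.7, 0.1, -0.9]
gripper_width: 0.0448
grip_force: 20.0
clock: 35.02
eef_pos: [0.5669, -0.2459, 0.1155]
orientation: [[0.0, 1.0, 0.001], [1.0, -0.0, -0.001], [-0.001, 0.001, -1.0]]
wrist_force: [0.3, -0.5, 1.7]
gripper_width: 0.0447
grip_force: 20.0
clock 35.025 d [ 0.1 -0.4 -0.1] r [ 0.001  0.001 -0.   ] F [ 0.28 -0.47  1.72] w 0.0447
```

Seated (+1.7 N at the right height). Release and go to the tiny cup.

```bash
python3 -m pendant '[{"rx":0,"ry":0,"rz":0,"dx":0,"dy":0,"dz":0,"claw":0.65},{"rx":0,"ry":0,"rz":0,"dx":0,"dy":0,"dz":0,"claw":0.65},{"rx":0,"ry":0,"rz":0,"dx":0,"dy":0,"dz":-25,"claw":0.65},{"rx":0,"ry":0,"rz":0,"dx":0,"dy":0,"dz":-65,"claw":0.65},{"rx":0,"ry":0,"rz":0,"dx":0,"dy":0,"dz":-65,"claw":0.65}]'
python3 -m pendant '[{"rx":0,"ry":0,"rz":0,"dx":56,"dy":-24,"dz":0,"claw":0.6},{"rx":0,"ry":0,"rz":0,"dx":112,"dy":-48,"dz":0,"claw":0.6},{"rx":0,"ry":0,"rz":0,"dx":168,"dy":-72,"dz":0,"claw":0.6},{"rx":0,"ry":0,"rz":0,"dx":224,"dy":-96,"dz":0,"claw":0.6},{"rx":0,"ry":0,"rz":0,"dx":280,"dy":-120,"dz":0,"claw":0.6}]'
python3 - <<'E'
from h import *
ps=[eyes.snapshot("top"),eyes.snapshot("side")]
cup(ps,.335,.302,.014,.062);cup(ps,.567,-.246,.023,.116);cup(ps,.567,-.246,.033,.092)
cv2.imwrite("pics/o4.png",cv2.resize(np.hstack([ortho(ps[0],.116,x=(.5,.65),y=(-.32,-.17))[...,::-1],ps[1]['color'][110:185,280:355,::-1].repeat(2,0).repeat(2,1)]),(800,400)))
E
python3 go.py 0.335 0.302 0.12 90
```

```text
clock: 35.65
eef_pos: [0.5684, -0.2465, 0.1833]
orientation: [[0.0, 1.0, 0.007], [1.0, -0.0, -0.003], [-0.003, 0.007, -1.0]]
wrist_force: [-0.2, -0.1, -1.3]
gripper_width: 0.0594
grip_force: 0.0
clock: 36.28
eef_pos: [0.4451, 0.0358, 0.179]
orientation: [[0.001, 1.0, -0.001], [1.0, -0.001, 0.0], [0.0, -0.001, -1.0]]
wrist_force: [1.2, 0.8, 0.1]
gripper_width: 0.0546
grip_force: 0.0
0.014 44 fit [0.335  0.3019] rms 0.0013 enc [335.  302.1] 13.7
0.014 90 fit [0.3365 0.305 ] rms 0.0022 enc [335.7 303.9] 15.5
0.023 94 fit [ 0.5655 -0.2439] rms 0.0015 enc [ 566.  -244.4] 23.7
0.023 58 fit [ 0.5667 -0.2436] rms 0.0035 enc [ 566.  -242.9] 25.9
0.033 211 fit [ 0.566  -0.2451] rms 0.0018 enc [ 565.8 -245.4] 34.0
0.033 86 fit [ 0.5652 -0.2407] rms 0.0054 enc [ 557.4 -239.9] 33.9
clock 36.375 d [ 264.4 -106.3   59.7] r [-0.004 -0.001  0.006] F [ 0.31 -0.27  0.27] w 0.0547
```

View pics/o4.png

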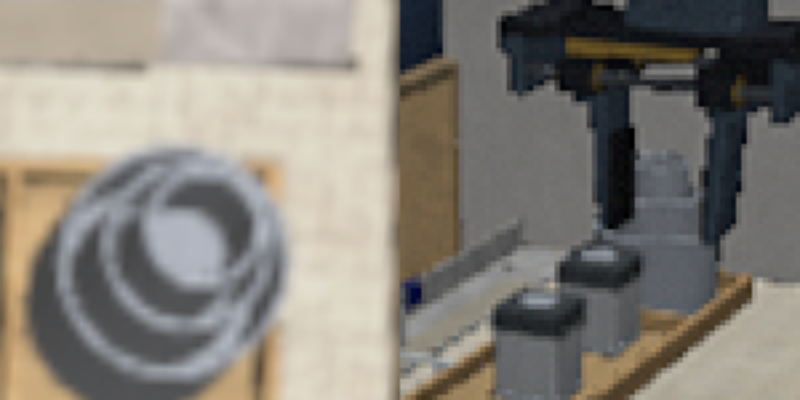

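```bash
python3 -m pendant '[{"rx":0,"ry":0,"rz":0,"dx":56,"dy":-24,"dz":0,"claw":0.6},{"rx":0,"ry":0,"rz":0,"dx":112,"dy":-48,"dz":10,"claw":0.6},{"rx":0,"ry":0,"rz":0,"dx":168,"dy":-72,"dz":30,"claw":0.6},{"rx":0,"ry":0,"rz":0,"dx":224,"dy":-96,"dz":50,"claw":0.6},{"rx":0,"ry":0,"rz":0,"dx":268,"dy":-112,"dz":60,"claw":0.6}]'
python3 -m pendant '[{"rx":0,"ry":0,"rz":0,"dx":0,"dy":0,"dz":0,"claw":0.6},{"rx":0,"ry":0,"rz":0,"dx":0,"dy":0,"dz":10,"claw":0.6},{"rx":0,"ry":0,"rz":0,"dx":0,"dy":0,"dz":10,"claw":0.6},{"rx":0,"ry":0,"rz":0,"dx":0,"dy":0,"dz":10,"claw":0.6}]'
python3 go.py 0.335 0.3022 0.060 90
```

```text
clock: 37.0
eef_pos: [0.3334, 0.3031, 0.1183]
orientation: [[-0.001, 1.0, -0.001], [1.0, 0.001, -0.002], [-0.002, -0.001, -1.0]]
wrist_force: [0.8, 1.4, 0.4]
gripper_width: 0.0548
grip_force: 0.0
clock: 37.5
eef_pos: [0.3351, 0.3013, 0.1099]
orientation: [[0.002, 1.0, 0.0], [1.0, -0.002, -0.0], [-0.0, 0.0, -1.0]]
wrist_force: [-0.1, -0.0, -0.2]
gripper_width: 0.0547
grip_force: 0.0
clock 37.5 d [ 0.9 -0.1 49.9] r [ 0.     0.    -0.002] F [-0.11 -0.02 -0.2 ] w 0.0547
```

```bash
python3 -m pendant '[{"rx":0,"ry":0,"rz":0,"dx":1,"dy":0,"dz":20,"claw":0.6},{"rx":0,"ry":0,"rz":0,"dx":1,"dy":0,"dz":42,"claw":0.6},{"rx":0,"ry":0,"rz":0,"dx":1,"dy":0,"dz":49,"claw":0.5},{"rx":0,"ry":0,"rz":0,"dx":1,"dy":0,"dz":49,"claw":0.3},{"rx":0,"ry":0,"rz":0,"dx":1,"dy":0,"dz":49,"claw":0.2}]' 15
python3 -m pendant '[{"rx":0,"ry":0,"rz":0,"dx":0,"dy":0,"dz":0,"claw":0.1},{"rx":0,"ry":0,"rz":0,"dx":0,"dy":0,"dz":0,"claw":0.1},{"rx":0,"ry":0,"rz":0,"dx":0,"dy":0,"dz":0,"claw":0.1}]' 15
python3 go.py 0.335 0.3022 0.060 90
python3 -m pendant '[{"rx":0,"ry":0,"rz":0,"dx":0,"dy":0,"dz":-35,"claw":0.1},{"rx":0,"ry":0,"rz":0,"dx":0,"dy":0,"dz":-90,"claw":0.1},{"rx":0,"ry":0,"rz":0,"dx":0,"dy":0,"dz":-150,"claw":0.1},{"rx":0,"ry":0,"rz":0,"dx":0,"dy":0,"dz":-155,"claw":0.1},{"rx":0,"ry":0,"rz":0,"dx":0,"dy":0,"dz":-155,"claw":0.1}]'
python3 - <<'E'
from h import *
p=eyes.snapshot("side");w=cloud(p);s=manip.state();e=np.array(s["eef_pos"]);print(e.round(4))
for dz in(-.06,-.05,-.04,-.03):
    q=w[(np.hypot(w[...,0]-e[0],w[...,1]-e[1])<.03)&(abs(w[...,2]-e[2]-dz)<.005)]
    if len(q)>4:
        f=least_squares(lambda c:np.hypot(q[:,0]-c[0],q[:,1]-c[1])-.014,e[:2]-[0,.01],loss="soft_l1",f_scale=.003);print(dz,len(q),np.round(f.x-e[:2],4))
E
python3 go.py 0.566 -0.2448 0.21 90
```

```text
clock: 38.12
eef_pos: [0.3352, 0.3036, 0.0616]
orientation: [[0.0, 1.0, 0.001], [1.0, -0.0, 0.001], [0.001, 0.001, -1.0]]
wrist_force: [0.8, 1.2, -0.0]
gripper_width: 0.0284
grip_force: 3.7
clock: 38.5
eef_pos: [0.3351, 0.3037, 0.0614]
orientation: [[-0.0, 1.0, 0.001], [1.0, 0.0, 0.001], [0.001, 0.001, -1.0]]
wrist_force: [0.9, -0.3, 5.0]
gripper_width: 0.0279
grip_force: 15.0
clock 38.5 d [-1.5 -0.1  1.4] r [ 0.001 -0.001  0.   ] F [ 0.88 -0.27  5.02] w 0.0279
clock: 39.12
eef_pos: [0.334, 0.3029, 0.2153]
orientation: [[-0.0, 1.0, -0.001], [1.0, 0.0, -0.001], [-0.001, -0.001, -1.0]]
wrist_force: [-0.0, -0.4, -1.4]
gripper_width: 0.0276
grip_force: 15.0
[0.3336 0.3026 0.2144]
-0.06 11 [ 0.0022 -0.0029]
-0.05 46 [ 0.0018 -0.0006]
-0.04 38 [ 0.001  -0.0007]
-0.03 45 [ 0.0012 -0.0008]
clock 39.175 d [-547.4  232.3    5. ] r [-0.002  0.002  0.   ] F [-0.06  0.19 -0.46] w 0.0279
```

```bash
python3 -m pendant '[{"rx":0,"ry":0,"rz":0,"dx":-56,"dy":24,"dz":0,"claw":0.1},{"rx":0,"ry":0,"rz":0,"dx":-112,"dy":48,"dz":0,"claw":0.1},{"rx":0,"ry":0,"rz":0,"dx":-168,"dy":72,"dz":0,"claw":0.1},{"rx":0,"ry":0,"rz":0,"dx":-224,"dy":96,"dz":0,"claw":0.1},{"rx":0,"ry":0,"rz":0,"dx":-280,"dy":120,"dz":0,"claw":0.1}]'
python3 -m pendant '[{"rx":0,"ry":0,"rz":0,"dx":-56,"dy":24,"dz":0,"claw":0.1},{"rx":0,"ry":0,"rz":0,"dx":-112,"dy":48,"dz":0,"claw":0.1},{"rx":0,"ry":0,"rz":0,"dx":-168,"dy":72,"dz":0,"claw":0.1},{"rx":0,"ry":0,"rz":0,"dx":-224,"dy":96,"dz":0,"claw":0.1},{"rx":0,"ry":0,"rz":0,"dx":-267,"dy":111,"dz":0,"claw":0.1}]'
python3 -m pendant '[{"rx":0,"ry":0,"rz":0,"dx":0,"dy":0,"dz":0,"claw":0.1},{"rx":0,"ry":0,"rz":0,"dx":0,"dy":0,"dz":10,"claw":0.1},{"rx":0,"ry":0,"rz":0,"dx":0,"dy":0,"dz":20,"claw":0.1},{"rx":0,"ry":0,"rz":0,"dx":0,"dy":0,"dz":20,"claw":0.1},{"rx":0,"ry":0,"rz":0,"dx":0,"dy":0,"dz":20,"claw":0.1}]'
python3 go.py 0.566 -0.2438 0.1395 90
python3 - <<'E'
from h import *
p=eyes.snapshot("side")
cv2.imwrite("pics/s5.png",cv2.resize(p['color'][90:190,280:380,::-1],(600,600),interpolation=cv2.INTER_CUBIC))
w=cloud(p);e=np.array(manip.state()["eef_pos"])
def ring(z,R):
    q=w[(np.hypot(w[...,0]-e[0],w[...,1]-e[1])<R+.012)&(abs(w[...,2]-z)<.006)]
    f=least_squares(lambda c:np.hypot(q[:,0]-c[0],q[:,1]-c[1])-R,e[:2],loss="soft_l1",f_scale=.003);print(z,len(q),np.round(f.x,4))
print(e.round(4));ring(.104,.023);ring(.110,.023);ring(e[2]-.05,.014);ring(e[2]-.04,.014)
E
```

```text
clock: 39.8
eef_pos: [0.4539, 0.0214, 0.2137]
orientation: [[0.0, 1.0, -0.004], [1.0, -0.0, 0.0], [0.0, -0.004, -1.0]]
wrist_force: [1.3, 0.3, -0.4]
gripper_width: 0.0274
grip_force: 15.0
clock: 40.42
eef_pos: [0.5653, -0.2457, 0.2126]
orientation: [[0.001, 1.0, -0.005], [1.0, -0.001, 0.002], [0.002, -0.005, -1.0]]
wrist_force: [0.3, 0.4, -0.8]
gripper_width: 0.0278
grip_force: 15.0
clock: 41.05
eef_pos: [0.5656, -0.243, 0.1961]
orientation: [[-0.001, 1.0, 0.0], [1.0, 0.001, -0.0], [-0.0, 0.0, -1.0]]
wrist_force: [-1.0, 0.0, -0.4]
gripper_width: 0.0283
grip_force: 15.0
clock 41.05 d [-0.7  0.4 56.6] r [0.    0.    0.001] F [-1.04  0.05 -0.44] w 0.0283
[ 0.5657 -0.2432  0.1964]
0.104 42 [ 0.5682 -0.2439]
0.11 59 [ 0.5676 -0.2437]
0.14635502821082358 23 [ 0.5657 -0.2432]
0.15635502821082356 22 [ 0.5659 -0.2423]
```

View pics/s5.png

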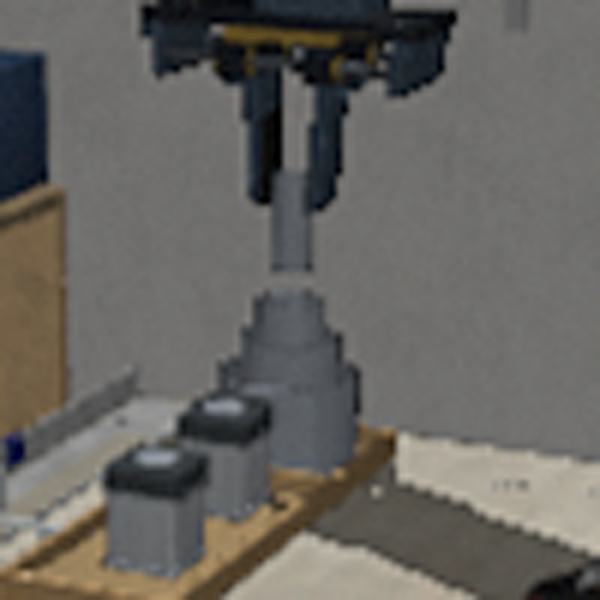

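The tiny cup is within 2 mm of the small cup's axis (290,275 in the crop). A 1 mm correction, then lower.

```bash
python3 -m pendant '[{"rx":0,"ry":0,"rz":0,"dx":-1,"dy":1,"dz":12,"claw":0.1},{"rx":0,"ry":0,"rz":0,"dx":-1,"dy":1,"dz":25,"claw":0.1},{"rx":0,"ry":0,"rz":0,"dx":-1,"dy":1,"dz":38,"claw":0.1},{"rx":0,"ry":0,"rz":0,"dx":-1,"dy":1,"dz":48,"claw":0.1},{"rx":0,"ry":0,"rz":0,"dx":-1,"dy":1,"dz":54,"claw":0.1}]'
python3 -m pendant '[{"rx":0,"ry":0,"rz":0,"dx":0,"dy":0,"dz":1,"claw":0.1},{"rx":0,"ry":0,"rz":0,"dx":0,"dy":0,"dz":2.5,"claw":0.1},{"rx":0,"ry":0,"rz":0,"dx":0,"dy":0,"dz":3,"claw":0.1},{"rx":0,"ry":0,"rz":0,"dx":0,"dy":0,"dz":3,"claw":0.1}]'
python3 go.py 0.566 -0.2438 0.1394 90
```

```text
clock: 41.72
eef_pos: [0.5663, -0.2446, 0.1408]
orientation: [[0.0, 1.0, -0.001], [1.0, -0.0, 0.0], [0.0, -0.001, -1.0]]
wrist_force: [0.8, 1.1, -0.7]
gripper_width: 0.0277
grip_force: 15.0
clock: 42.22
eef_pos: [0.5668, -0.2449, 0.1394]
orientation: [[0.0, 1.0, 0.001], [1.0, -0.0, -0.001], [-0.001, 0.001, -1.0]]
wrist_force: [0.2, 0.3, 0.7]
gripper_width: 0.028
grip_force: 15.0
clock 42.225 d [ 1.1 -0.8  0. ] r [ 0.001  0.001 -0.   ] F [0.15 0.26 0.66] w 0.028
```

Seated at the right height. Release, retreat and check everything.

```bash
python3 -m pendant '[{"rx":0,"ry":0,"rz":0,"dx":0,"dy":0,"dz":0,"claw":0.4},{"rx":0,"ry":0,"rz":0,"dx":0,"dy":0,"dz":0,"claw":0.45},{"rx":0,"ry":0,"rz":0,"dx":0,"dy":0,"dz":-25,"claw":0.45},{"rx":0,"ry":0,"rz":0,"dx":0,"dy":0,"dz":-70,"claw":0.45},{"rx":0,"ry":0,"rz":0,"dx":0,"dy":0,"dz":-80,"claw":0.45}]'
python3 -m pendant '[{"rx":0,"ry":0,"rz":0,"dx":30,"dy":-50,"dz":0,"claw":0.45},{"rx":0,"ry":0,"rz":0,"dx":60,"dy":-100,"dz":0,"claw":0.45},{"rx":0,"ry":0,"rz":0,"dx":100,"dy":-140,"dz":0,"claw":0.45},{"rx":0,"ry":0,"rz":0,"dx":150,"dy":-170,"dz":0,"claw":0.45},{"rx":0,"ry":0,"rz":0,"dx":200,"dy":-190,"dz":0,"claw":0.45}]'
python3 -m pendant '[{"rx":0,"ry":0,"rz":0,"dx":40,"dy":0,"dz":0,"claw":0.45},{"rx":0,"ry":0,"rz":0,"dx":80,"dy":0,"dz":0,"claw":0.45},{"rx":0,"ry":0,"rz":0,"dx":100,"dy":0,"dz":0,"claw":0.45},{"rx":0,"ry":0,"rz":0,"dx":100,"dy":0,"dz":0,"claw":0.45}]'
python3 - <<'E'
from h import *
ps=[eyes.snapshot("top"),eyes.snapshot("side")]
for R,z in((.014,.14),(.023,.116),(.033,.092),(.046,.068)): cup(ps,.567,-.246,R,z)
w=cloud(ps[0])
for o in tops(w,x=(.52,.63),y=(-.2,.38)): print(o)
cv2.imwrite("pics/f.png",np.vstack([ortho(ps[0],.07,x=(.40,.68),y=(-.36,.44))[...,::-1],cv2.resize(ps[1]['color'][120:260,200:560,::-1],(800,311))]))
E
```

```text
clock: 42.85
eef_pos: [0.5679, -0.2453, 0.222]
orientation: [[-0.0, 1.0, 0.005], [1.0, 0.0, -0.003], [-0.003, 0.005, -1.0]]
wrist_force: [-0.5, 0.0, -1.0]
gripper_width: 0.041
grip_force: 0.0
clock: 43.48
eef_pos: [0.3744, -0.0435, 0.2181]
orientation: [[0.002, 1.0, -0.001], [1.0, -0.002, 0.0], [0.0, -0.001, -1.0]]
wrist_force: [1.0, 1.4, -0.1]
gripper_width: 0.0412
grip_force: 0.0
clock: 43.98
eef_pos: [0.376, 0.0561, 0.2182]
orientation: [[-0.003, 1.0, -0.001], [1.0, 0.003, -0.0], [-0.0, -0.001, -1.0]]
wrist_force: [-0.0, -0.7, 0.3]
gripper_width: 0.0412
grip_force: 0.0
0.014 59 fit [ 0.566  -0.2447] rms 0.0013 enc [ 566.5 -245.9] 14.3
0.014 32 fit [ 0.5663 -0.2421] rms 0.0027 enc [ 568.4 -243.3] 17.2
0.023 119 fit [ 0.5651 -0.2437] rms 0.001 enc [ 565.1 -243.5] 22.6
0.023 76 fit [ 0.5663 -0.2394] rms 0.0011 enc [ 567. -240.] 23.1
0.033 177 fit [ 0.5658 -0.2447] rms 0.0017 enc [ 565.9 -245.8] 33.6
0.033 123 fit [ 0.5656 -0.2401] rms 0.0026 enc [ 566.9 -240.3] 35.2
0.046 253 fit [ 0.5676 -0.2464] rms 0.0018 enc [ 568. -246.] 46.3
0.046 171 fit [ 0.5669 -0.2417] rms 0.0023 enc [ 568.2 -243.1] 47.8
(252, np.float64(0.07), [0.568, -0.152], [570.1, -153.0], [47.0, 48.0], 88)
(248, np.float64(0.069), [0.575, 0.322], [577.7, 324.2], [48.0, 46.0], 88)
(252, np.float64(0.069), [0.575, 0.255], [578.0, 256.4], [47.0, 50.0], 89)
(244, np.float64(0.069), [0.573, 0.185], [575.1, 185.6], [47.0, 47.0], 87)
(175, np.float64(0.07), [0.569, -0.055], [566.8, -50.0], [47.0, 47.0], 88)
```

View pics/f.png

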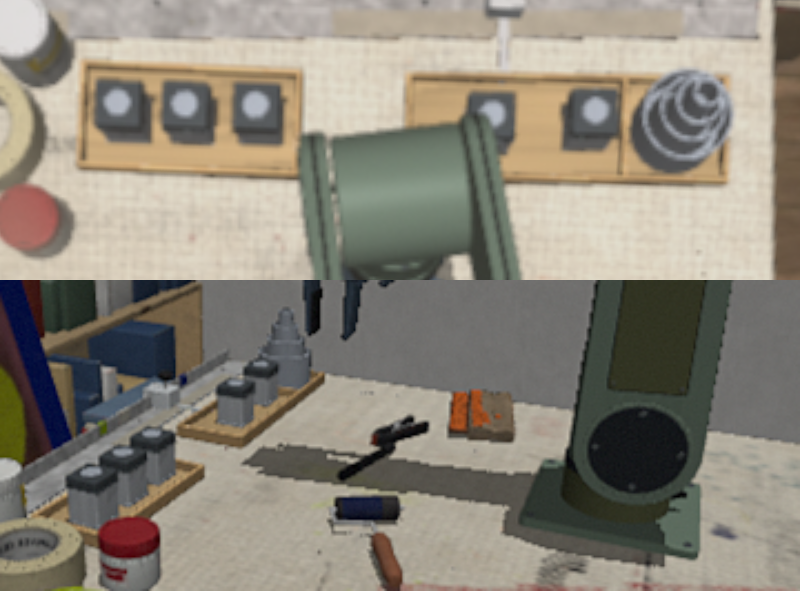

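All the tins and nested cups stand right: three empties in the refill tray, two full tins in the kit tray, and the cup tower at (285,345). The bystanders look untouched. Handing in.

```bash
python3 -c "
from plant import order
print(order.job_done())"
```

```text
the job is handed in; nothing more can be done
None
```

The job is handed in: the two full tins are in the kit tray's long bay, the three empty ones in the refill tray, and all four cups are nested in the large cup's bay; the last camera check showed everything upright and the other things unmoved, but no verdict came back.

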